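# Refill the lantern tank from the full cartridge

### The job

Find which of the two look-alike refill cartridges is the full, heavier one by lifting, and leave the empty one standing upright on the table. Press the full one, coupler end down, squarely onto the tilted filling nipple of the lantern's tank until it snaps and is fully home, and finish while still gripping it and holding it fully home against the valve spring. Leave the mug, the grip ring and the jar where they are.

Things in the scene. Friction and masses are not known exactly. Their poses are not given: they have to be found in the camera images.
- cartridge_p_mid (a point): Centre (half-way up, 60 mm above the foot) of one of two look-alike gas refill cartridges: upright aluminium cylinder, 40 mm diameter, 120 mm tall, straight-sided from the foot to 108 mm, standing on its plain grey coupler end (lowest 34 mm). One of the two is full (385 to 475 g) and the other empty (135 to 165 g); which is which can only be felt by lifting. z axis: the cylinder's axis, upward.
- cartridge_p: The first cartridge as a whole; origin and axes as its mouth point.
- cartridge_q: The other cartridge as a whole; origin and axes as its mouth point.
- cartridge_p_mouth (a point): Centre of the underside of that same cartridge: the open mouth of its coupler. A bore 20 mm in diameter and 6 mm long, then a 27 mm wide chamber up to 26 mm above the underside. z axis points up the cartridge.
- cartridge_q_mid (a point): Centre (half-way up, 60 mm above the foot) of the other of two look-alike gas refill cartridges: upright aluminium cylinder, 40 mm diameter, 120 mm tall, straight-sided from the foot to 108 mm, standing on its plain grey coupler end (lowest 34 mm). One of the two is full (385 to 475 g) and the other empty (135 to 165 g); which is which can only be felt by lifting. z axis: the cylinder's axis, upward.
- cartridge_q_mouth (a point): Centre of the underside of that other cartridge, coupler mouth as on the first. z axis points up the cartridge.
- tank: The lantern's low round aluminium fuel tank, fixed to the table by a black suction foot 116 mm in diameter; main body 100 mm wide and 36 mm tall, with a tilted boss on top that carries the filling nipple. Origin: centre of its underside. The nipple leans 24 degrees from vertical towards the tank's -x, roughly towards the robot; the tank's yaw varies.
- nipple_seat (a point): Middle of the flat steel seat (42 mm diameter) round the foot of the filling nipple, about 58 mm above the table. z axis: out along the nipple. The nipple is 16 mm in diameter and stands 24 mm off the seat. Four sprung balls bulge 4.5 mm from its sides, 15 mm off the seat: the coupler takes about 10 N to ride over them and snaps on as its underside comes within about 4 mm of the seat.
- pin_tip (a point): Tip of the sprung valve pin, 10 mm wide, that stands out of the nipple's end, 35 mm off the seat along the nipple's axis (z). The cartridge is fully home when its underside lies on the seat; if let go once snapped on, it backs off and leans over.
- valve_pin (a joint): How far the valve pin is pushed in along the nipple, m: 0 untouched, 0.009 with the cartridge fully home, 0.005 or less if it is not held down; spring about 2 N at first touch to 8 N at home, minus what the cartridge's weight gives.
- mug: White ceramic mug, 80 mm diameter, 90 mm tall, with a handle; a bystander. Origin under its centre.
- grip_ring: Green hard silicone grip ring lying flat, 84 mm diameter, 22 mm tall; a bystander. Origin under its centre.
- salve_jar: Small amber glass jar with a metal cap, 60 mm diameter, 50 mm tall; a bystander. Origin under its centre.
Not all that is in view belongs to the job. What is shaped like the cartridge_q but blue is not meant.

How it is judged (in metres and radians):
On the way, in this order (a step that is already met when the one before it is completed fails the run):
1. a cartridge is lifted clear of the table (height (world z) of any of cartridge_p_mouth, cartridge_q_mouth above 0.02 m), for 0.2 s.
2. one cartridge is snapped squarely onto the nipple and pressed fully home, and the one left standing upright on the table is the empty one (it weighs less than 3 N) (((x of cartridge_p_mouth in the frame of nipple_seat between -0.004 and 0.004 m and y of cartridge_p_mouth in the frame of nipple_seat between -0.004 and 0.004 m and z of cartridge_p_mouth in the frame of nipple_seat below 0.0025 m and angle between the z axis of cartridge_p_mouth and the z axis of nipple_seat, either way round below 0.14 rad and value of joint valve_pin above 0.007 m and angle between cartridge_q_mouth's own z axis and vertical below 0.1 rad and height (world z) of cartridge_q_mouth between -0.006 and 0.006 m and contact force between cartridge_q and anything else between 0.6 and 3 N) or (x of cartridge_q_mouth in the frame of nipple_seat between -0.004 and 0.004 m and y of cartridge_q_mouth in the frame of nipple_seat between -0.004 and 0.004 m and z of cartridge_q_mouth in the frame of nipple_seat below 0.0025 m and angle between the z axis of cartridge_q_mouth and the z axis of nipple_seat, either way round below 0.14 rad and value of joint valve_pin above 0.007 m and angle between cartridge_p_mouth's own z axis and vertical below 0.1 rad and height (world z) of cartridge_p_mouth between -0.006 and 0.006 m and contact force between cartridge_p and anything else between 0.6 and 3 N))), for 0.2 s.
At the end, for the whole second after the job is handed in: Full cartridge on the nipple: within 8 degrees and 4 mm of its axis, underside within 2.5 mm of the seat, valve pin held in over 7 mm, gripper still holding it; the empty one (under 3 N) upright on the table within 6 degrees, not touched by the fingers (((x of cartridge_p_mouth in the frame of nipple_seat between -0.004 and 0.004 m and y of cartridge_p_mouth in the frame of nipple_seat between -0.004 and 0.004 m and z of cartridge_p_mouth in the frame of nipple_seat below 0.0025 m and angle between the z axis of cartridge_p_mouth and the z axis of nipple_seat, either way round below 0.14 rad and value of joint valve_pin above 0.007 m and angle between cartridge_q_mouth's own z axis and vertical below 0.1 rad and height (world z) of cartridge_q_mouth between -0.006 and 0.006 m and contact force between cartridge_q and anything else between 0.6 and 3 N and contact force between the fingers and cartridge_p above 2 N and contact force between the fingers and cartridge_q below 0.1 N) or (x of cartridge_q_mouth in the frame of nipple_seat between -0.004 and 0.004 m and y of cartridge_q_mouth in the frame of nipple_seat between -0.004 and 0.004 m and z of cartridge_q_mouth in the frame of nipple_seat below 0.0025 m and angle between the z axis of cartridge_q_mouth and the z axis of nipple_seat, either way round below 0.14 rad and value of joint valve_pin above 0.007 m and angle between cartridge_p_mouth's own z axis and vertical below 0.1 rad and height (world z) of cartridge_p_mouth between -0.006 and 0.006 m and contact force between cartridge_p and anything else between 0.6 and 3 N and contact force between the fingers and cartridge_q above 2 N and contact force between the fingers and cartridge_p below 0.1 N))); the arm keeps its last pose, push and grip.
It fails at once if the mug is pushed more than 25 mm (distance of mug from where it was at the start of the episode above 0.025 m).
It fails at once if the grip ring is pushed more than 25 mm (distance of grip_ring from where it was at the start of the episode above 0.025 m).
It fails at once if the jar is pushed more than 25 mm (distance of salve_jar from where it was at the start of the episode above 0.025 m).
It also fails if it takes over 54 s, if anything falls off the work surface, if the arm or the gripper's body presses on something with over 40 N, if the wrist force passes 120 N, or if a joint passes its speed limit or range.

### The arm

A 6-joint arm with a two-finger parallel gripper is mounted at the origin on the work surface. World frame = base frame: x ahead of the robot, y to its left, z up, the work surface at z = 0. Lengths are in m, angles in degrees, forces in N, time in s.
With the tool pointing down it reaches from about 0.4 to 0.825 m from the base axis. Payload 7 kg.
Tool frame: the origin (TCP) lies between the finger pads; the fingertips stand 19 mm ahead of it and the grasp point (between the pads) is the TCP (r.tip_extent is the distance from the TCP to the fingertips, in m); z points along the fingers, y is the direction in which the jaws open and shut (so a half turn about z gives the same grasp; the last joint's range is limited). The gripper opens to 88 mm and grips with 3 to 60 N. Pads are 19 mm wide; open, the fingers measure 130 mm over their backs; the gripper's body (78 mm by 193 mm) begins 47 mm behind the grasp point.
Start: joints at [-56.316, 20.546, 0.682, 0, -70.136, -16.507], TCP at [0.199, -0.645, 0.246] pointing down, gripper open.
Joint ranges: [-176.03, 176.03], [-82.01, 121.73], [-58.28, 71.71], [-173.87, 95.51], [-174.79, -0.11], [-173.66, 173.66]. Speed limits (degrees/s): [136.94, 136.94, 172.46, 180, 180, 180].

### API

Orientations are given as [roll, pitch, yaw] about the fixed x, y, z axes, in that order (R = Rz(yaw) Ry(pitch) Rx(roll)).
In Python, from plant import r, capture, workorder, spotter gives the robot as it stands.
- The arm moves only by the tool step_arm, never from a script. Its argument "motion" is a list of rows, each a list of 5 numbers: the finger opening in m, from 0 to 0.0876, then the shift along the tool's x, y, z in m, then the turn about the tool's z in rad. In form: [[grip, dx, dy, dz, roll], ...]. A call has 1 to 5 rows; each row is the pose to reach, as a shift and turn from the pose commanded when the call began, along the tool's axes at that moment; what a row does not reach only later rows make up. A row lasts 1/8 s, in which the tool goes at most 62.5 mm and 10.7 degrees, less where a joint would pass 70% of its speed; a pose out of reach is approached as far as the arm can. A call with a gripper value outside its range is refused whole. The fingers move at their own pace and stop on an object; "newtons" is the grip in N (left out, the last holds). Time passes only in rows, so rows that repeat a pose let the fingers close. It gives the time, the measured TCP pose, the force and the opening at its end, in the units of the state.
- r.get_state(): the state, without advancing time (a new reading comes with each control period).
- capture(name): name is "scene" or "top" or "wrist"; returns a dict with "image" (384x512x3 uint8, red, green, blue), "z_map" (384x512 float32, m along the optical axis (not along the pixel's ray), 0 where there is no reading), "fx", "fy", "cx", "cy" (pixels), "pose" (4x4, takes a point from camera to world coordinates). Camera axes: x right, y down, z forward; pixel columns grow to the right and rows downward; lengths in m; the calibration is good to about 2 mm. The wrist camera is an equidistant fisheye: a pixel r from the principal point sees the ray r / f radians off the axis. A picture is of the moment at which its call begins.
- workorder.close_job(): hands the job in, once; it reports no verdict.
Trained networks look in the newest picture that a camera, given by its name, has taken for a name from the list of things; names that differ only in an ending like _2 or _b are one class to them, and where a whole thing is asked for, a point or a joint stands for the part that bears it (a point fixed in the world has none). Each returns a list of dicts, best first, with "p" (0 to 1); they miss things now and then, are a little off and sometimes report something else, mostly with a low value. They report only what shows in the picture. A call takes as long as a camera call. They do not tell look-alikes from the thing itself.
- spotter.regions_of(camera, label): "mask" (384x512 bool, what is visible of it).
- spotter.tip_of(camera, label): "location" ([x, y, z] in m, in world coordinates, good to about 4 mm: a listed point, or the origin of a listed thing).
The state is a dict: "time_s": time; "joints": joint angles; "qd": joint speeds; "joint_torque": joint torques, N m; "tcp_pos": TCP position; "eef_rot": TCP orientation; "contact_force": force on the tool from outside, world axes, zero at the start; "moment": the same for the moment, N m; "gripper_width": finger opening in m.
Only numpy, scipy, OpenCV 4.12 (cv2) and the standard library are available. Lean on these libraries where they do the work, as an engineer would, in place of code of your own. Each camera call takes 0.05 s, during which the arm holds its last target.

## Working session

There is one attempt and no reset: what is moved stays moved. The work goes in short steps, Python scripts to look and compute and a tool call to move; the robot and the scene stay as the last step left them, time stands still between calls to the robot, and variables do not carry over. Pictures are saved under pics/ and viewed, and the job is handed in when it is done.

Besides the shell and the picture viewer there is one more tool, called after "Call:" as name(argument=value, ...), one argument or row to a line, values as JSON. step_arm: Moves the arm, as the interface text tells. Its arguments: {"type":"object","properties":{"motion":{"type":"array","items":{"type":"array","items":{"type":"number"}}},"newtons":{"type":"number"}},"required":["motion"]}

```bash
mkdir -p pics; ls; python3 - <<'E'
from plant import r,capture,workorder,spotter
import cv2
print(r.get_state())
for n in ['scene','top','wrist']:
    c=capture(n); cv2.imwrite(f'pics/{n}0.png',c['image'][:,:,::-1]); print(n,c['pose'].round(3).tolist(),c['fx'],c['cx'],c['cy'])
    for l in ['cartridge_p_mid','cartridge_p_mouth','nipple_seat','pin_tip','tank','mug','grip_ring','salve_jar']:
        print(l,[(round(d['p'],2),[round(float(v),3) for v in d['location']]) for d in spotter.tip_of(n,l)])
E
```

```text
pics
{'time_s': 0.0, 'joints': array([-5.63157252e+01,  2.05902718e+01,  6.33492007e-01, -1.97237465e-02,
       -7.01346083e+01, -1.65068641e+01]), 'qd': array([-0.0359627 , -0.0817833 ,  0.02086187,  0.01991416,  0.20730781,
       -0.07881332]), 'joint_torque': array([-5.91532680e-04, -5.82718420e+01,  2.93066293e+01,  6.99752122e+00,
        6.91661640e-03, -1.28777151e-04]), 'tcp_pos': array([ 0.19919007, -0.64446577,  0.24463489]), 'eef_rot': array([ 1.79907110e+02, -8.19115677e-03, -1.62829300e+02]), 'contact_force': array([ 0.23118334, -0.72035134,  0.15435803]), 'moment': array([-0.02626251, -0.00175021,  0.03845413]), 'gripper_width': 0.08767397952276225}
scene [[-0.855, 0.433, -0.286, 0.838], [0.519, 0.705, -0.484, 0.353], [-0.008, -0.562, -0.827, 0.901], [0.0, 0.0, 0.0, 1.0]] 441.3557425401179 251.7742491187443 182.8408559573761
cartridge_p_mid [(0.71, [0.533, -0.156, 0.058]), (0.69, [0.478, -0.304, 0.059])]
cartridge_p_mouth [(0.97, [0.537, -0.154, 0.001])]
nipple_seat [(0.73, [0.557, 0.101, 0.058]), (0.62, [0.48, -0.307, -0.001])]
pin_tip [(0.54, [0.55, 0.103, 0.089])]

[... 264 characters left out ...]
 -0.075, -0.997, 0.959], [0.0, 0.0, 0.0, 1.0]] 353.4201784362139 259.19323633653704 188.82354252951387
cartridge_p_mid [(0.55, [0.532, -0.154, 0.059])]
cartridge_p_mouth [(0.46, [0.532, -0.154, -0.001])]
nipple_seat [(0.53, [0.562, 0.103, 0.056])]
pin_tip []
tank [(0.78, [0.577, 0.106, -0.0])]
mug [(0.87, [0.709, -0.184, 0.001])]
grip_ring [(0.84, [0.389, 0.038, 0.001])]
salve_jar [(0.98, [0.588, -0.429, -0.002])]
wrist [[-0.296, 0.91, 0.289, 0.12], [0.955, 0.283, 0.089, -0.669], [-0.001, 0.302, -0.953, 0.385], [0.0, 0.0, 0.0, 1.0]] 297.3186396354542 252.4067156586878 192.51755751981975
cartridge_p_mid []
cartridge_p_mouth []
nipple_seat []
pin_tip []
tank []
mug []
grip_ring []
salve_jar []
```

View pics/scene0.png

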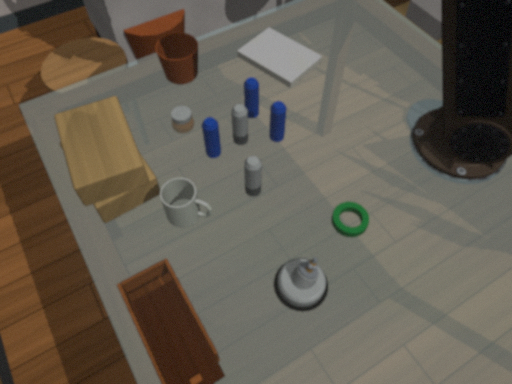

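View pics/top0.png

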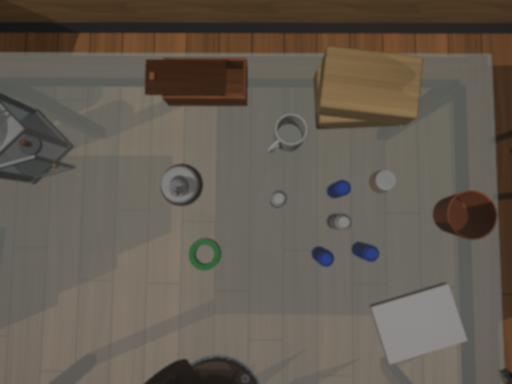

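View pics/wrist0.png

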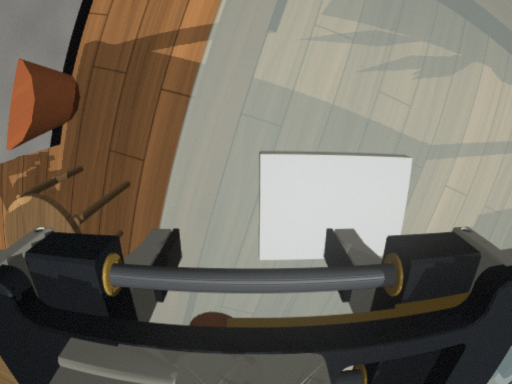

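Look-alikes in the scene view. The grey-footed cartridges are at (253,175) and (240,123). The blue decoys are at (211,137), (251,97) and (277,121). The tank is at (302,280). I'll measure from depth and check close crops.

```bash
cat > h.py <<'E'
from plant import r,capture,workorder,spotter
import cv2, numpy as np
def cloud(c):
    H,W=c['z_map'].shape; v,u=np.mgrid[:H,:W]; z=c['z_map']
    p=np.stack([(u-c['cx'])/c['fx']*z,(v-c['cy'])/c['fy']*z,z],-1)
    return p@c['pose'][:3,:3].T+c['pose'][:3,3]
E
python3 - <<'E'
from h import *
from scipy.optimize import least_squares
for n in ['scene','top']:
    c=capture(n); P=cloud(c)
    if n=='scene':
        im=c['image'][:,:,::-1]
        a=cv2.resize(im[70:210,180:310],None,fx=4,fy=4,interpolation=cv2.INTER_CUBIC); cv2.imwrite('pics/crop1.png',a)
        a=cv2.resize(im[235:325,260:345],None,fx=6,fy=6,interpolation=cv2.INTER_CUBIC); cv2.imwrite('pics/crop2.png',a)
    d=P.reshape(-1,3)
    print(n,'table z',np.median(d[(abs(d[:,0]-.5)<.05)&(abs(d[:,1]+.02)<.03)][:,2]))
    for g in [(.535,-.155),(.478,-.304)]:
        m=(np.hypot(d[:,0]-g[0],d[:,1]-g[1])<.032)&(d[:,2]>.02)&(d[:,2]<.102)
        q=d[m]; f=least_squares(lambda x:np.hypot(q[:,0]-x[0],q[:,1]-x[1])-.02,g,loss='soft_l1',f_scale=.002)
        m2=(np.hypot(d[:,0]-g[0],d[:,1]-g[1])<.03)&(d[:,2]>.115)
        print(n,g,m.sum(),f.x.round(4),'top',m2.sum(),d[m2].mean(0).round(4) if m2.any() else 0)
    # blues
    im=c['image'].astype(int); b=(im[...,2]>im[...,0]+50)&(P[...,2]>.02)
    k,l,s,ce=cv2.connectedComponentsWithStats(b.astype(np.uint8))
    for i in range(1,k):
        if s[i,4]>40: q=P[l==i]; print('blue',ce[i].round(),q.mean(0).round(3),q[:,2].max().round(3))
    m=(np.hypot(d[:,0]-.577,d[:,1]-.106)<.055)&(d[:,2]>.041); q=d[m]
    print('boss',m.sum()); 
    for lo in np.arange(.04,.1,.005):
        w=q[(q[:,2]>=lo)&(q[:,2]<lo+.005)]
        if len(w): print(round(lo,3),len(w),w.mean(0).round(4))
E
```

```text
scene table z 0.001048033124501857
scene (0.535, -0.155) 334 [ 0.535 -0.156] top 133 [ 0.537  -0.1523  0.1199]
scene (0.478, -0.304) 338 [ 0.4802 -0.3099] top 111 [ 0.4822 -0.3052  0.1198]
blue [253.  93.] [ 0.414 -0.353  0.095] 0.901
blue [279. 117.] [ 0.399 -0.252  0.091] 0.901
blue [212. 134.] [ 0.567 -0.288  0.095] 0.901
boss 598
0.04 41 [0.5859 0.1137 0.043 ]
0.045 59 [0.5821 0.1121 0.0474]
0.05 67 [0.5754 0.11   0.0526]
0.055 107 [0.5673 0.1084 0.0575]
0.06 141 [0.5714 0.1047 0.0625]
0.065 69 [0.5716 0.1055 0.0666]
0.07 8 [0.5576 0.1043 0.0734]
0.075 38 [0.5556 0.1046 0.0775]
0.08 38 [0.5559 0.1018 0.0819]
0.085 18 [0.5488 0.1014 0.0876]
0.09 12 [0.5477 0.101  0.0918]
top table z -0.0006559096387506735
top (0.535, -0.155) 16 [ 0.5361 -0.1548] top 133 [ 0.5353 -0.1548  0.1184]
top (0.478, -0.304) 90 [ 0.4811 -0.3087] top 131 [ 0.4812 -0.3077  0.1185]
blue [341. 188.] [ 0.56  -0.302  0.122] 0.959
blue [370. 254.] [ 0.406 -0.369  0.117] 0.122
blue [325. 259.] [ 0.393 -0.263  0.118] 0.123
boss 325
0.04 18 [0.5807 0.0968 0.0429]
0.045 27 [0.5664 0.0989 0.0474]
0.05 55 [0.5613 0.0963 0.0524]
0.055 61 [0.5662 0.1009 0.0576]
0.06 78 [0.5727 0.1029 0.0624]
0.065 18 [0.5732 0.1035 0.0669]
0.07 11 [0.5508 0.0954 0.073 ]
0.075 32 [0.5549 0.101  0.0776]
0.08 11 [0.5554 0.1001 0.0816]
0.085 10 [0.5471 0.0997 0.0878]
0.09 4 [0.5469 0.1017 0.0908]
```

View pics/crop1.png

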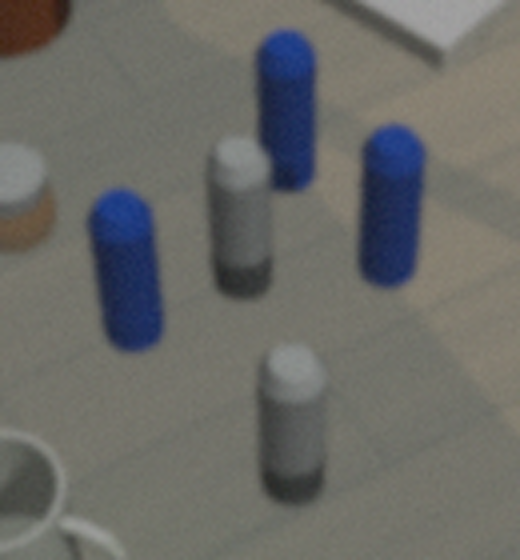

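View pics/crop2.png

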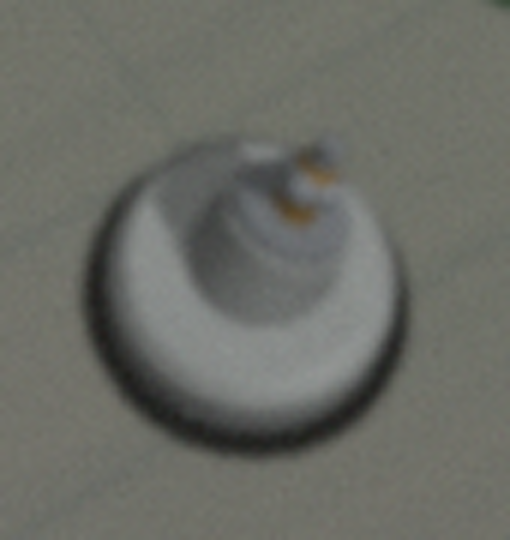

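A is the grey cartridge at scene (253,175), world (0.536,-0.155). B is the grey one at (240,123), world (0.481,-0.308). Both crops show grey coupler feet and no blue. I'll test A first, with tool x along the nipple's lean (yaw about -171).

Call:
step_arm(
  motion=[
    [0.0876,-0.0625,0.0495,0,0.03],
    [0.0876,-0.124,0.0985,0,0.06],
    [0.0876,-0.186,0.147,0,0.09],
    [0.0876,-0.248,0.196,0,0.12],
    [0.0876,-0.31,0.245,0,0.143],
  ],
)

```text
time_s: 2.08
tcp_pos: [0.3772, -0.3857, 0.2459]
eef_rot: [-180.0, 0.0, -171.1]
contact_force: [1.2, -0.9, 0.8]
gripper_width: 0.0877
```

```bash
cat >> h.py <<'E'
def st():
    s=r.get_state(); print('t',round(s['time_s'],3),'tcp',s['tcp_pos'].round(4),'rot',s['eef_rot'].round(2),'F',s['contact_force'].round(2),'M',s['moment'].round(3),'w',round(s['gripper_width'],4)); return s
def delta(x,y,z,yaw=None):
    s=st(); R=cv2.Rodrigues(np.zeros(3))[0]
    from scipy.spatial.transform import Rotation as Ro
    R=Ro.from_euler('xyz',s['eef_rot'],degrees=True).as_matrix()
    d=R.T@(np.array([x,y,z])-s['tcp_pos']); print('delta tool',d.round(4))
    if yaw is not None: print('roll',round(float(np.deg2rad(-((yaw-s['eef_rot'][2]+180)%360-180))),4))
E
python3 -c "
from h import *
delta(.5355,-.155,.2,-171)"
```

```text
t 2.075 tcp [ 0.3772 -0.3857  0.2459] rot [-1.7997e+02  4.0000e-02 -1.7107e+02] F [ 1.19 -0.88  0.78] M [-0.037 -0.222 -0.017] w 0.0877
delta tool [-0.1921  0.2033  0.0459]
roll -0.0012
```

Call:
step_arm(
  motion=[
    [0.0876,0,0,0,0],
    [0.0876,-0.05,0.06,0,0],
  ],
)

```text
time_s: 2.33
tcp_pos: [0.4078, -0.3347, 0.2456]
eef_rot: [-180.0, -0.0, -171.2]
contact_force: [1.4, 0.0, -0.8]
gripper_width: 0.0873
```

```bash
python3 -c "
from h import *
delta(.5355,-.155,.2,-171)"
```

```text
t 2.325 tcp [ 0.4078 -0.3347  0.2456] rot [-1.7997e+02 -1.0000e-02 -1.7120e+02] F [ 1.44  0.03 -0.8 ] M [ 0.026 -0.19  -0.068] w 0.0873
delta tool [-0.1536  0.1581  0.0455]
roll -0.0035
```

Call:
step_arm(
  motion=[
    [0.0876,-0.04,0.04,0.01,0],
    [0.0876,-0.08,0.08,0.02,0],
    [0.0876,-0.11,0.12,0.03,0],
    [0.0876,-0.11,0.12,0.03,0],
  ],
)

```text
time_s: 2.82
tcp_pos: [0.4991, -0.1961, 0.2147]
eef_rot: [180.0, -0.1, -170.8]
contact_force: [-0.9, -1.1, 0.6]
gripper_width: 0.088
```

```bash
python3 -c "
from h import *
delta(.5355,-.155,.085,-171)"
```

```text
t 2.825 tcp [ 0.4991 -0.1961  0.2147] rot [ 1.7998e+02 -7.0000e-02 -1.7083e+02] F [-0.86 -1.11  0.61] M [-0.082  0.05  -0.018] w 0.088
delta tool [-0.0426  0.0348  0.1297]
roll 0.0029
```

Call:
step_arm(
  motion=[
    [0.0876,-0.0426,0.0348,0.02,0],
    [0.0876,-0.0426,0.0348,0.045,0],
    [0.0876,-0.0426,0.0348,0.09,0],
    [0.0876,-0.0426,0.0348,0.1297,0],
    [0.0876,-0.0426,0.0348,0.1297,0],
  ],
  newtons=20,
)

```text
time_s: 3.45
tcp_pos: [0.5325, -0.1581, 0.0835]
eef_rot: [180.0, -0.3, -171.1]
contact_force: [0.2, -0.3, 0.7]
gripper_width: 0.0875
```

```bash
python3 -c "
from h import *
delta(.5355,-.155,.085,-171)
cv2.imwrite('pics/s1.png',capture('scene')['image'][:,:,::-1][60:260,150:400].repeat(3,0).repeat(3,1))"
```

```text
t 3.45 tcp [ 0.5325 -0.1581  0.0835] rot [ 179.95   -0.34 -171.1 ] F [ 0.2  -0.26  0.72] M [-0.04  -0.008 -0.013] w 0.0875
delta tool [-0.0034  0.0026 -0.0015]
roll -0.0018
```

View pics/s1.png

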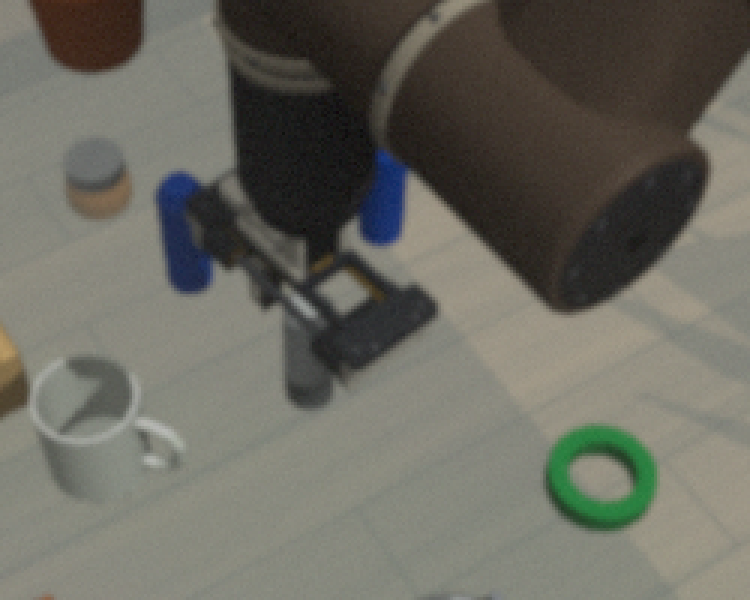

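The fingers straddle the cartridge, with its foot at crop (305,395). I'll close and lift.

Call:
step_arm(
  motion=[
    [0.0876,-0.0034,0.0026,-0.0015,0],
    [0.02,-0.0034,0.0026,-0.0015,0],
    [0.02,-0.0034,0.0026,-0.0015,0],
    [0.02,-0.0034,0.0026,-0.0015,0],
    [0.02,-0.0034,0.0026,-0.0015,0],
  ],
  newtons=30,
)

```text
time_s: 4.12
tcp_pos: [0.5378, -0.1538, 0.0875]
eef_rot: [-180.0, 0.0, -171.0]
contact_force: [-0.3, 0.5, 0.1]
gripper_width: 0.0531
```

Call:
step_arm(
  motion=[
    [0.02,0,0,0,0],
    [0.02,0,0,-0.01,0],
    [0.02,0,0,-0.03,0],
    [0.02,0,0,-0.04,0],
    [0.02,0,0,-0.04,0],
  ],
)

```text
time_s: 4.75
tcp_pos: [0.5383, -0.1538, 0.1283]
eef_rot: [-180.0, 0.1, -171.0]
contact_force: [-0.4, 0.3, -1.7]
gripper_width: 0.0398
```

Call:
step_arm(
  motion=[
    [0.02,0,0,0,0],
  ],
)

```text
time_s: 4.88
tcp_pos: [0.5374, -0.1538, 0.1269]
eef_rot: [180.0, -0.0, -171.0]
contact_force: [-0.4, 0.5, -2.4]
gripper_width: 0.0396
```

Call:
step_arm(
  motion=[
    [0.02,0,0,0,0],
  ],
)

```text
time_s: 5.0
tcp_pos: [0.5374, -0.1538, 0.1267]
eef_rot: [180.0, -0.1, -171.0]
contact_force: [-0.0, -0.2, -1.9]
gripper_width: 0.0398
```

Call:
step_arm(
  motion=[
    [0.02,0,0,0,0],
  ],
)

```text
time_s: 5.12
tcp_pos: [0.5376, -0.1538, 0.1269]
eef_rot: [180.0, -0.0, -171.0]
contact_force: [-0.1, 0.7, -1.6]
gripper_width: 0.0398
```

```bash
python3 -c "
from h import *
for i in range(5): st(); c=capture('scene')
cv2.imwrite('pics/s2.png',c['image'][:,:,::-1][60:260,150:400].repeat(3,0).repeat(3,1))"
```

```text
t 5.125 tcp [ 0.5376 -0.1538  0.1269] rot [ 1.7999e+02 -5.0000e-02 -1.7102e+02] F [-0.1   0.66 -1.62] M [ 0.055  0.018 -0.01 ] w 0.0398
t 5.175 tcp [ 0.5377 -0.1538  0.127 ] rot [ 1.8000e+02 -4.0000e-02 -1.7102e+02] F [-0.91  0.46 -1.67] M [ 0.024 -0.04   0.007] w 0.0396
t 5.225 tcp [ 0.5377 -0.1538  0.127 ] rot [ 1.7999e+02 -4.0000e-02 -1.7102e+02] F [ 0.02 -0.51 -2.03] M [ 0.006 -0.028  0.027] w 0.0401
t 5.275 tcp [ 0.5378 -0.1538  0.1272] rot [ 1.8000e+02 -2.0000e-02 -1.7102e+02] F [ 0.21 -0.19 -1.71] M [-0.017 -0.031  0.077] w 0.0398
t 5.325 tcp [ 0.5378 -0.1538  0.1272] rot [ 1.8000e+02 -1.0000e-02 -1.7102e+02] F [ 0.98 -0.11 -0.84] M [ 0.011 -0.004  0.027] w 0.04
```

View pics/s2.png

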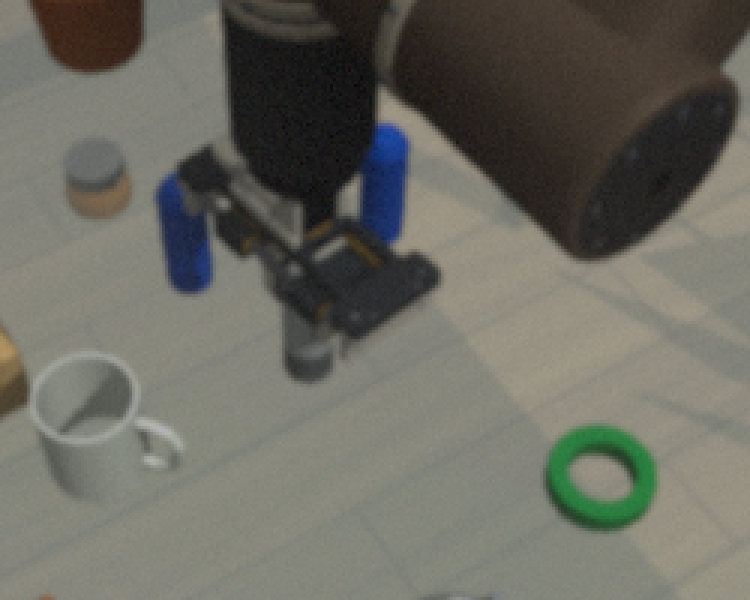

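A weighs about 1.7 N, so it is the empty one. I'll set it back down.

Call:
step_arm(
  motion=[
    [0.02,0,0,0.015,0],
    [0.02,0,0,0.03,0],
    [0.02,0,0,0.036,0],
    [0.02,0,0,0.039,0],
    [0.02,0,0,0.039,0],
  ],
)

```text
time_s: 6.0
tcp_pos: [0.5381, -0.1538, 0.0885]
eef_rot: [-180.0, 0.0, -171.0]
contact_force: [-0.6, 0.9, -1.6]
gripper_width: 0.0398
```

Call:
step_arm(
  motion=[
    [0.02,0,0,0.001,0],
    [0.02,0,0,0.001,0],
  ],
)

```text
time_s: 6.25
tcp_pos: [0.5384, -0.1539, 0.0882]
eef_rot: [-180.0, 0.1, -171.0]
contact_force: [-0.9, 1.0, 4.6]
gripper_width: 0.0399
```

Contact made. I'll open and rise straight up.

Call:
step_arm(
  motion=[
    [0.05,0,0,-0.001,0],
    [0.0876,0,0,-0.001,0],
    [0.0876,0,0,-0.001,0],
    [0.0876,0,0,-0.001,0],
    [0.0876,0,0,-0.03,0],
  ],
)

```text
time_s: 6.88
tcp_pos: [0.5362, -0.1538, 0.1156]
eef_rot: [180.0, -0.3, -171.0]
contact_force: [1.1, 0.1, 0.6]
gripper_width: 0.0839
```

Call:
step_arm(
  motion=[
    [0.0876,0,0,-0.06,0],
    [0.0876,0,0,-0.09,0],
    [0.0876,0,0,-0.09,0],
  ],
)

```text
time_s: 7.25
tcp_pos: [0.5393, -0.1539, 0.2103]
eef_rot: [-179.9, 0.3, -171.0]
contact_force: [-0.6, -0.5, -0.1]
gripper_width: 0.0877
```

```bash
python3 - <<'E'
from h import *
c=capture('top'); P=cloud(c).reshape(-1,3); im=c['image']
cv2.imwrite('pics/t2.png',im[:,:,::-1][100:300,200:430].repeat(3,0).repeat(3,1))
for g in [(.537,-.154),(.481,-.308),(.56,-.302),(.406,-.369),(.393,-.263)]:
    m2=(np.hypot(P[:,0]-g[0],P[:,1]-g[1])<.03)&(P[:,2]>.112)&(P[:,2]<.13); print(g,m2.sum(),P[m2].mean(0).round(4) if m2.any() else 0)
delta(.481,-.308,.17)
E
```

```text
(0.537, -0.154) 0 0
(0.481, -0.308) 161 [ 0.4814 -0.3074  0.1175]
(0.56, -0.302) 11 [ 0.5558 -0.3195  0.1166]
(0.406, -0.369) 166 [ 0.4084 -0.3723  0.1177]
(0.393, -0.263) 167 [ 0.3949 -0.266   0.1176]
t 7.3 tcp [ 0.5383 -0.1538  0.2084] rot [-1.8000e+02  1.4000e-01 -1.7102e+02] F [ 0.16 -0.33 -0.58] M [0.    0.053 0.021] w 0.0875
delta tool [ 0.0807 -0.1434  0.0382]
```

View pics/t2.png

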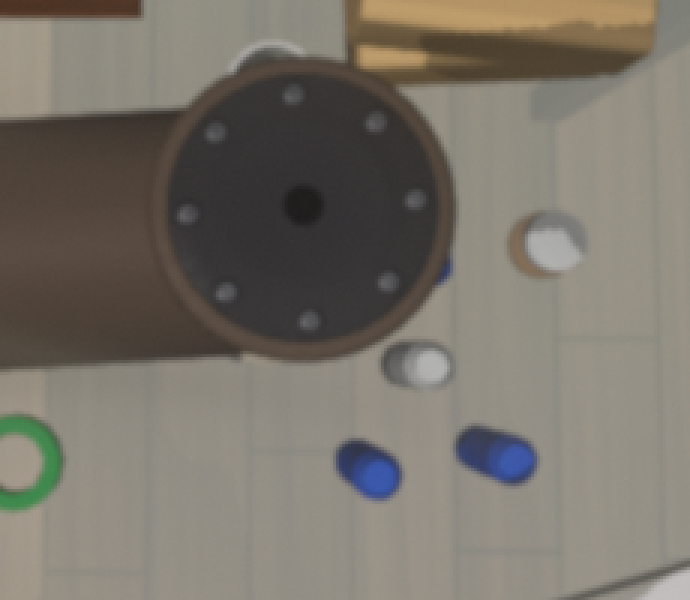

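B is at (0.481,-0.308) and the fingers clear the blue ones.

Call:
step_arm(
  motion=[
    [0.0876,0.027,-0.048,0.01,0],
    [0.0876,0.054,-0.096,0.01,0],
    [0.0876,0.0807,-0.1434,0.02,0],
    [0.0876,0.0807,-0.1434,0.038,0],
    [0.0876,0.0807,-0.1434,0.038,0],
  ],
)

```text
time_s: 7.92
tcp_pos: [0.4786, -0.3081, 0.1668]
eef_rot: [179.9, -0.3, -171.1]
contact_force: [-0.2, -0.2, -0.3]
gripper_width: 0.0873
```

```bash
python3 -c "
from h import *
delta(.481,-.308,.086,-171)"
```

```text
t 7.925 tcp [ 0.4786 -0.3081  0.1668] rot [ 179.86   -0.26 -171.12] F [-0.19 -0.18 -0.34] M [ 0.036 -0.059 -0.012] w 0.0873
delta tool [-0.0027 -0.0004  0.0807]
roll -0.0021
```

Call:
step_arm(
  motion=[
    [0.0876,0,0,0.03,0],
    [0.0876,0,0,0.06,0],
    [0.0876,0,0,0.083,0],
    [0.0876,0,0,0.083,0],
    [0.0876,0,0,0.083,0],
  ],
)

```text
time_s: 8.55
tcp_pos: [0.4813, -0.3079, 0.0873]
eef_rot: [-180.0, 0.0, -170.9]
contact_force: [0.2, 1.1, 0.7]
gripper_width: 0.0878
```

Call:
step_arm(
  motion=[
    [0.02,0,0,0,0],
    [0.02,0,0,0,0],
    [0.02,0,0,0,0],
    [0.02,0,0,0,0],
    [0.02,0,0,0,0],
  ],
  newtons=30,
)

```text
time_s: 9.18
tcp_pos: [0.4805, -0.3081, 0.0864]
eef_rot: [180.0, -0.0, -171.0]
contact_force: [-0.1, 0.1, 0.6]
gripper_width: 0.0433
```

Call:
step_arm(
  motion=[
    [0.02,0,0,-0.01,0],
    [0.02,0,0,-0.025,0],
    [0.02,0,0,-0.03,0],
    [0.02,0,0,-0.03,0],
    [0.02,0,0,-0.03,0],
  ],
)

```text
time_s: 9.8
tcp_pos: [0.4802, -0.3079, 0.1161]
eef_rot: [180.0, -0.0, -171.0]
contact_force: [0.4, -0.2, -4.5]
gripper_width: 0.039
```

```bash
python3 -c "
from h import *
for i in range(3): st(); c=capture('scene')
cv2.imwrite('pics/s3.png',c['image'][:,:,::-1][20:220,150:400].repeat(3,0).repeat(3,1))"
```

```text
t 9.8 tcp [ 0.4802 -0.3079  0.1161] rot [ 1.7998e+02 -2.0000e-02 -1.7102e+02] F [ 0.41 -0.2  -4.49] M [-0.01   0.015  0.001] w 0.039
t 9.85 tcp [ 0.4802 -0.3079  0.116 ] rot [ 1.7998e+02 -4.0000e-02 -1.7102e+02] F [-0.26  0.08 -4.72] M [-0.002 -0.054  0.002] w 0.0391
t 9.9 tcp [ 0.4802 -0.3079  0.1159] rot [ 1.7998e+02 -4.0000e-02 -1.7102e+02] F [ 0.21  0.27 -4.26] M [0.034 0.013 0.006] w 0.0389
```

View pics/s3.png

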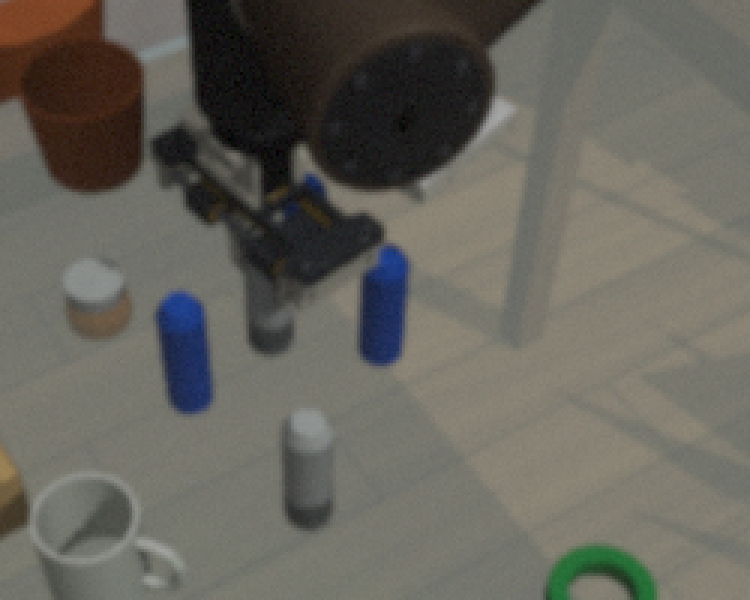

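B weighs about 4.5 N, so it is the full one. The empty one is upright at crop (308,460). I'll carry B to a free patch near (0.49,-0.04) and pre-tilt it in the pads there, because the tool itself can't tilt.

Call:
step_arm(
  motion=[
    [0.02,0,0,-0.05,0],
    [0.02,0,0.02,-0.1,0],
    [0.02,-0.01,0.065,-0.12,0],
    [0.02,-0.02,0.115,-0.12,0],
    [0.02,-0.03,0.165,-0.12,0],
  ],
  newtons=40,
)

```text
time_s: 10.58
tcp_pos: [0.4841, -0.139, 0.2365]
eef_rot: [180.0, 0.0, -171.1]
contact_force: [0.5, 0.2, -4.2]
gripper_width: 0.0387
```

```bash
python3 -c "
from h import *
delta(.49,-.04,.16,-171)"
```

```text
t 10.575 tcp [ 0.4841 -0.139   0.2365] rot [ 1.7999e+02  3.0000e-02 -1.7106e+02] F [ 0.46  0.22 -4.22] M [ 0.088 -0.172 -0.028] w 0.0387
delta tool [-0.0212  0.0969  0.0765]
roll -0.001
```

Call:
step_arm(
  motion=[
    [0.02,-0.01,0.045,0,0],
    [0.02,-0.02,0.09,0.02,0],
    [0.02,-0.02,0.096,0.05,0],
    [0.02,-0.02,0.096,0.07,0],
    [0.02,-0.02,0.096,0.07,0],
  ],
)

```text
time_s: 11.2
tcp_pos: [0.4879, -0.0425, 0.1649]
eef_rot: [-180.0, -0.2, -171.0]
contact_force: [0.6, -0.1, -3.4]
gripper_width: 0.0391
```

```bash
python3 - <<'E'
from h import *
delta(.49,-.04,.088,-171)
for n in ['scene','top','wrist']:
    c=capture(n); cv2.imwrite(f'pics/{n}4.png',c['image'][:,:,::-1]); np.savez(f'{n}4.npz',**c)
    for l in ['nipple_seat','pin_tip','tank']:
        print(n,l,[(round(d['p'],2),[round(float(v),4) for v in d['location']]) for d in spotter.tip_of(n,l)])
a=[cv2.imread(f'pics/{n}4.png') for n in ['scene','wrist']]
cv2.imwrite('pics/c4.png',cv2.resize(np.vstack(a),None,fx=.78,fy=.78))
E
```

```text
t 11.2 tcp [ 0.4879 -0.0425  0.1649] rot [-179.98   -0.21 -171.  ] F [ 0.6  -0.12 -3.45] M [-0.021 -0.118 -0.045] w 0.0391
delta tool [-0.0027  0.0022  0.0769]
roll -0.0
scene nipple_seat [(0.56, [0.5573, 0.1009, 0.0596])]
scene pin_tip [(0.35, [0.5504, 0.1007, 0.0929])]
scene tank [(0.62, [0.5739, 0.1049, 0.0031])]
top nipple_seat []
top pin_tip []
top tank [(0.6, [0.578, 0.1031, -0.0009])]
wrist nipple_seat []
wrist pin_tip []
wrist tank []
```

View pics/c4.png

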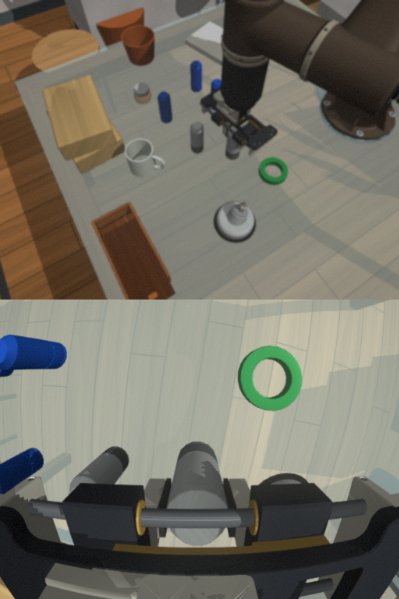

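Call:
step_arm(
  motion=[
    [0.02,0,0,0.03,0],
    [0.02,0,0,0.06,0],
    [0.02,0,0,0.075,0],
    [0.02,0,0,0.079,0],
    [0.02,0,0,0.079,0],
  ],
)

```text
time_s: 12.42
tcp_pos: [0.4897, -0.0427, 0.0885]
eef_rot: [-180.0, 0.0, -171.0]
contact_force: [-3.1, -1.7, 5.9]
gripper_width: 0.0392
```

Call:
step_arm(
  motion=[
    [0.02,0,0,0.001,0],
    [0.02,0,0,0.001,0],
  ],
)

```text
time_s: 12.68
tcp_pos: [0.4899, -0.0427, 0.0885]
eef_rot: [-179.9, 0.1, -171.0]
contact_force: [-6.0, -0.2, 16.3]
gripper_width: 0.0389
```

Foot on the table. I'll loosen the grip and drag the top about 37 mm towards +x tool so it tips on its foot edge.

Call:
step_arm(
  motion=[
    [0.02,0,0,-0.0005,0],
    [0.02,0.006,0,-0.001,0],
    [0.02,0.012,0,-0.002,0],
    [0.02,0.018,0,-0.0025,0],
    [0.02,0.024,0,-0.0025,0],
  ],
  newtons=12,
)

```text
time_s: 13.3
tcp_pos: [0.4655, -0.0462, 0.0894]
eef_rot: [-180.0, 0.1, -171.0]
contact_force: [1.1, 1.2, 5.5]
gripper_width: 0.0392
```

```bash
python3 - <<'E'
from h import *
st()
a=[capture(n)['image'][:,:,::-1] for n in ['scene','wrist']]
cv2.imwrite('pics/c5.png',np.hstack([cv2.resize(a[0][120:240,240:380],(400,343)),cv2.resize(a[1],(400,343))]))
E
```

```text
t 13.3 tcp [ 0.4655 -0.0462  0.0894] rot [-1.80e+02  6.00e-02 -1.71e+02] F [1.05 1.24 5.48] M [-0.056 -0.444 -0.02 ] w 0.0392
```

View pics/c5.png

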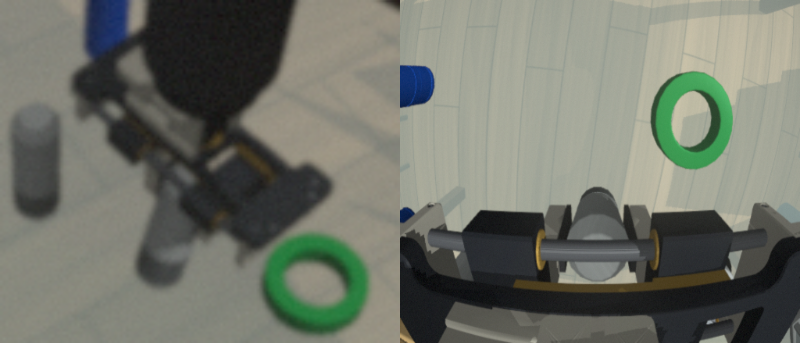

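The cartridge is tipping as intended: its foot has moved away from the robot, at the lower left in the scene crop. I'll continue.

Call:
step_arm(
  motion=[
    [0.02,0.005,0,0.0002,0],
    [0.02,0.01,0,0.0008,0],
    [0.02,0.014,0,0.0014,0],
    [0.02,0.014,0,0.0014,0],
  ],
)

```text
time_s: 13.9
tcp_pos: [0.4505, -0.0486, 0.0874]
eef_rot: [180.0, -0.1, -171.0]
contact_force: [-1.1, 0.2, 5.4]
gripper_width: 0.0391
```

Call:
step_arm(
  motion=[
    [0.02,0,0,0,0],
    [0.02,0,0,0,0],
    [0.02,0,0,-0.01,0],
    [0.02,0,0,-0.04,0],
    [0.02,0,0,-0.06,0],
  ],
  newtons=60,
)

```text
time_s: 14.52
tcp_pos: [0.4507, -0.0485, 0.1481]
eef_rot: [180.0, -0.1, -171.0]
contact_force: [1.2, 0.1, -4.0]
gripper_width: 0.0387
```

```bash
python3 - <<'E'
from h import *
st()
cs=[capture(n) for n in ['scene','wrist']]
np.savez('s6.npz',**cs[0]); np.savez('w6.npz',**cs[1])
a=[c['image'][:,:,::-1] for c in cs]
cv2.imwrite('pics/c6.png',np.hstack([cv2.resize(a[0][120:240,240:380],(400,343)),cv2.resize(a[1],(400,343))]))
E
```

```text
t 14.525 tcp [ 0.4507 -0.0485  0.1481] rot [ 1.7999e+02 -9.0000e-02 -1.7103e+02] F [ 1.24  0.14 -4.04] M [ 0.028 -0.059 -0.005] w 0.0387
```

View pics/c6.png

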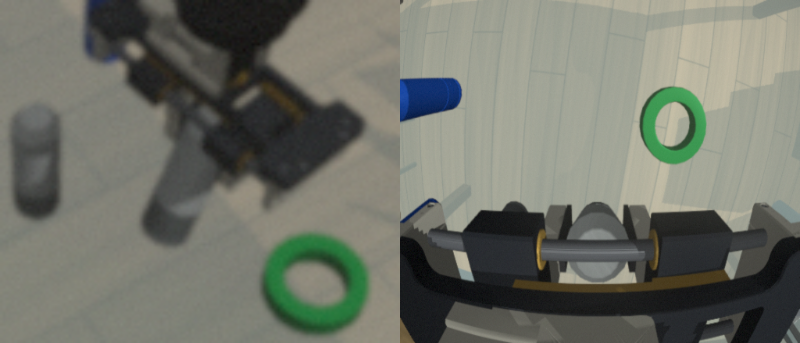

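Now I'll fit the tilted cartridge from the depth.

```bash
cat > fitc.py <<'E'
from h import *
from scipy.optimize import least_squares
def fitcart(c,tcp,yaw,verbose=True):
    # tool xy frame -> fit tilt th about tool y, offsets. returns axis(up), mouth
    P=cloud(c).reshape(-1,3); a=np.deg2rad(yaw); xt=np.array([np.cos(a),np.sin(a),0]); yt=np.array([np.sin(a),-np.cos(a),0]); zu=np.array([0,0,1.])
    d=P-tcp; q=np.stack([d@xt,d@yt,d@zu],1)
    th0=np.deg2rad(24)
    best=None
    def ax(th,ph): v=np.array([np.sin(th),ph,np.cos(th)]); return v/np.linalg.norm(v)
    x=np.array([th0,0,0,0])
    for it in range(4):
        u=ax(x[0],x[1]); o=np.array([x[2],x[3],0]); e=q-o; s=e@u; rr=np.linalg.norm(e-np.outer(s,u),axis=1)
        m=(s<-.024)&(s>-.083)&(abs(rr-.02)<(.012 if it<2 else .006))
        w=q[m]
        def f(p):
            u=ax(p[0],p[1]); e=w-np.array([p[2],p[3],0]); s=e@u
            return np.linalg.norm(e-np.outer(s,u),axis=1)-.02
        x=least_squares(f,x,loss='soft_l1',f_scale=.0015).x
    u=ax(x[0],x[1]); o=np.array([x[2],x[3],0]); e=q-o; s=e@u; rr=np.linalg.norm(e-np.outer(s,u),axis=1)
    sm=s[(rr<.023)&(s>-.12)&(s<-.03)]; 
    print('pts',m.sum(),'tilt',np.rad2deg(x[0]).round(2),'side',np.rad2deg(x[1]).round(2),'off',x[2:].round(4),'s pctl',np.percentile(sm,[0,1,2,5]).round(4),'res',np.abs(f(x)).mean().round(4))
    return x
if __name__=='__main__':
    c=dict(np.load('s6.npz')); fitcart(c,np.array([.4507,-.0485,.1481]),-171.03)
E
python3 fitc.py
```

```text
pts 382 tilt 20.88 side 0.54 off [-0.0061 -0.001 ] s pctl [-0.0856 -0.0846 -0.0832 -0.0819] res 0.0008
```

```bash
python3 -c "
from h import *
delta(.67,.105,.25,-171)"
```

```text
t 14.625 tcp [ 0.452  -0.0482  0.149 ] rot [ 1.7998e+02  1.3000e-01 -1.7102e+02] F [ 0.25  0.45 -4.08] M [-0.006 -0.073 -0.014] w 0.0387
delta tool [-0.2395  0.1174 -0.1004]
roll -0.0003
```

Call:
step_arm(
  motion=[
    [0.02,0,0,-0.06,0],
    [0.02,-0.04,0.02,-0.1,0],
    [0.02,-0.09,0.045,-0.1,0],
    [0.02,-0.14,0.07,-0.1,0],
    [0.02,-0.19,0.095,-0.1,0],
  ],
)

```text
time_s: 15.25
tcp_pos: [0.6247, 0.0761, 0.2455]
eef_rot: [180.0, -0.2, -171.0]
contact_force: [0.8, 0.4, -3.6]
gripper_width: 0.0386
```

Call:
step_arm(
  motion=[
    [0.02,-0.045,0.022,0,0],
    [0.02,-0.05,0.023,0,0],
    [0.02,-0.05,0.023,0,0],
  ],
)

```text
time_s: 15.62
tcp_pos: [0.6694, 0.1056, 0.2448]
eef_rot: [-180.0, -0.2, -171.0]
contact_force: [-0.3, -0.9, -4.2]
gripper_width: 0.0385
```

```bash
python3 - <<'E'
from h import *
st()
cs=[capture(n) for n in ['scene','wrist']]
np.savez('s7.npz',**cs[0]); np.savez('w7.npz',**cs[1])
for n in ['scene','wrist']:
    for l in ['nipple_seat','pin_tip','tank']:
        print(n,l,[(round(d['p'],2),[round(float(v),4) for v in d['location']]) for d in spotter.tip_of(n,l)])
cv2.imwrite('pics/w7.png',cs[1]['image'][:,:,::-1])
E
```

```text
t 15.625 tcp [0.6694 0.1056 0.2448] rot [-179.97   -0.25 -171.02] F [-0.27 -0.93 -4.23] M [-0.074  0.099 -0.03 ] w 0.0385
scene nipple_seat []
scene pin_tip []
scene tank [(0.59, [0.5731, 0.1062, 0.0051])]
wrist nipple_seat [(0.69, [0.5611, 0.1061, 0.0628])]
wrist pin_tip [(0.53, [0.5482, 0.1027, 0.0918])]
wrist tank []
```

View pics/w7.png

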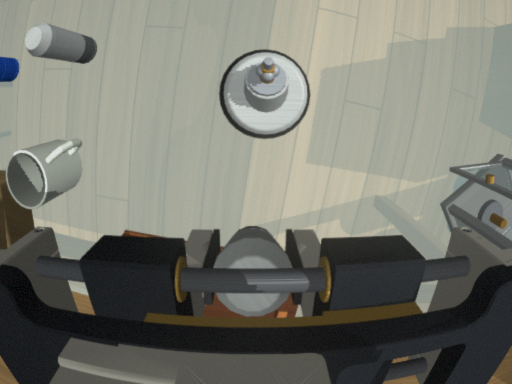

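The wrist view shows the tank disc at (265,93), the boss at (267,85) and the pin tip at (268,62). I'll fit the geometry.

```bash
cat > fitn.py <<'E'
from h import *
from scipy.optimize import least_squares
c=dict(np.load('w7.npz'))
def fcloud(c):
    H,W=c['z_map'].shape; v,u=np.mgrid[:H,:W]; x=(u-c['cx'])/c['fx']; y=(v-c['cy'])/c['fy']; rr=np.hypot(x,y); t=np.tan(rr)/np.maximum(rr,1e-9); z=c['z_map']
    p=np.stack([x*t*z,y*t*z,z],-1); return p@c['pose'][:3,:3].T+c['pose'][:3,3]
PW=fcloud(c)
c2=dict(np.load('scene4.npz')); PS=cloud(c2); c3=dict(np.load('top4.npz')); PT=cloud(c3)
for n,P in [('w',PW),('s',PS),('t',PT)]:
    d=P.reshape(-1,3); rho=np.hypot(d[:,0]-.577,d[:,1]-.105)
    tb=d[(rho>.07)&(rho<.1)&(d[:,2]<.03)]; print(n,'table',np.median(tb[:,2]).round(4))
    m=(rho<.054)&(rho>.042)&(d[:,2]>.012)&(d[:,2]<.034)
    q=d[m]; f=least_squares(lambda x:np.hypot(q[:,0]-x[0],q[:,1]-x[1])-x[2],[.577,.105,.05],loss='soft_l1',f_scale=.001); print(' body circle',m.sum(),f.x.round(4))
    top=d[(rho<.06)&(d[:,2]>.087)&(d[:,2]<.1)]; print(' pin pts',len(top),top.mean(0).round(4) if len(top) else 0, top[:,2].max() if len(top) else 0)
    q=d[(rho<.06)&(d[:,2]>.045)&(d[:,2]<.1)]
    # seat plane + nipple cylinder fit
    def model(x,q):
        ps=x[3]; u=np.array([-np.sin(np.deg2rad(24))*np.cos(ps),-np.sin(np.deg2rad(24))*np.sin(ps),np.cos(np.deg2rad(24))])
        e=q-x[:3]; s=e@u; rr=np.linalg.norm(e-np.outer(s,u),axis=1); return s,rr
    x=np.array([.560,.103,.058,.1])
    def res(x,q,sel):
        s,rr=model(x,q); 
        A,B,C,D,E=sel
        return np.r_[s[A],rr[B]-.008,rr[C]-.005,s[D]-.035,rr[E]-.021]
    for it in range(6):
        s,rr=model(x,q)
        sel=((abs(s)<.003)&(rr>.010)&(rr<.0195),(s>.003)&(s<.009)&(abs(rr-.008)<.004),(s>.026)&(s<.033)&(abs(rr-.005)<.004),(abs(s-.035)<.003)&(rr<.004),(s<-.003)&(s>-.01)&(abs(rr-.021)<.004))
        x=least_squares(res,x,args=(q,sel),loss='soft_l1',f_scale=.001).x
    print(' seat',x[:3].round(4),'yaw',np.rad2deg(x[3]).round(1),[int(k.sum()) for k in sel],np.abs(res(x,q,sel)).mean().round(4))
E
python3 fitn.py
```

```text
w table -0.0002
 body circle 710 [0.5744 0.1059 0.0475]
 pin pts 86 [0.5457 0.1014 0.0901] 0.09364128681469769
 seat [0.5597 0.1036 0.059 ] yaw 8.6 [480, 16, 38, 49, 329] 0.0009
s table 0.001
 body circle 320 [0.5757 0.1052 0.0485]
 pin pts 23 [0.5476 0.1009 0.0908] 0.09391584391605634
 seat [0.5606 0.1031 0.0602] yaw 10.8 [122, 15, 12, 12, 99] 0.0013
t table -0.0006
 body circle 65 [0.5745 0.1046 0.0482]
 pin pts 0 0 0
 seat [0.56  0.103 0.058] yaw 5.7 [0, 0, 0, 0, 0] nanfitn.py:29: RuntimeWarning: Mean of empty slice.
  print(' seat',x[:3].round(4),'yaw',np.rad2deg(x[3]).round(1),[int(k.sum()) for k in sel],np.abs(res(x,q,sel)).mean().round(4))
  ret = ret.dtype.type(ret / rcount)
```

```bash
python3 - <<'E' 2>/dev/null
from fitc import *
c=dict(np.load('s7.npz')); x=fitcart(c,np.array([.6694,.1056,.2448]),-171.02)
im=c['image'][:,:,::-1]
T=np.linalg.inv(c['pose']); p=T[:3,:3]@np.array([.669,.105,.2])+T[:3,3]; u=int(p[0]/p[2]*c['fx']+c['cx']); v=int(p[1]/p[2]*c['fy']+c['cy']); print(u,v)
cv2.imwrite('pics/s7.png',cv2.resize(im[max(v-60,0):v+60,u-70:u+70],None,fx=5,fy=5))
E
sed -i 's/^import.*//' /dev/null; python3 - <<'E' 2>/dev/null
from fitn import fcloud
from h import *
c=dict(np.load('w7.npz')); P=fcloud(c)
tcp=np.array([.6694,.1056,.2448]); a=np.deg2rad(-171.02); xt=np.array([np.cos(a),np.sin(a),0]); yt=np.array([np.sin(a),-np.cos(a),0])
d=P-tcp
for v in range(215,330,6):
    print(v,[ (d[v,u]@xt).round(4).item() for u in (240,252,264)],[ (d[v,u]@yt).round(4).item() for u in (240,252,264)],d[v,252,2].round(4))
E
```

```text
pts 503 tilt 20.44 side 0.41 off [-0.0062 -0.0009] s pctl [-0.0857 -0.0848 -0.0839 -0.082 ] res 0.0005
264 268
w table -0.0002
 body circle 710 [0.5744 0.1059 0.0475]
 pin pts 86 [0.5457 0.1014 0.0901] 0.09364128681469769
 seat [0.5597 0.1036 0.059 ] yaw 8.6 [480, 16, 38, 49, 329] 0.0009
s table 0.001
 body circle 320 [0.5757 0.1052 0.0485]
 pin pts 23 [0.5476 0.1009 0.0908] 0.09391584391605634
 seat [0.5606 0.1031 0.0602] yaw 10.8 [122, 15, 12, 12, 99] 0.0013
t table -0.0006
 body circle 65 [0.5745 0.1046 0.0482]
 pin pts 0 0 0
 seat [0.56  0.103 0.058] yaw 5.7 [0, 0, 0, 0, 0] nan
215 [-0.0709, -0.0709, -0.0712] [-0.0172, -0.0005, 0.0163] -0.2448
221 [-0.0802, -0.0803, -0.0798] [-0.0173, -0.0005, 0.0164] -0.2455
227 [-0.0891, -0.007, -0.0885] [-0.0174, -0.0001, 0.0165] -0.0606
233 [0.002, 0.0107, 0.0032] [-0.0076, 0.0001, 0.0075] -0.0126
239 [0.0192, 0.0201, 0.0191] [-0.0056, 0.0001, 0.0059] 0.014
245 [0.0196, 0.0202, 0.0195] [-0.0053, 0.0001, 0.0056] 0.0205
251 [0.0183, 0.0191, 0.0187] [-0.0052, 0.0001, 0.0055] 0.0241
257 [0.0176, 0.0176, 0.0175] [-0.0051, 0.0001, 0.0054] 0.0268
263 [0.0153, 0.0157, 0.0155] [-0.0051, 0.0001, 0.0054] 0.0288
269 [0.0328, 0.0328, 0.0324] [-0.0035, 0.0002, 0.004] 0.0609
275 [0.0317, 0.0325, 0.0332] [-0.0035, 0.0002, 0.0038] 0.064
281 [0.0312, 0.031, 0.0306] [-0.0034, 0.0002, 0.0039] 0.065
287 [0.0289, 0.0291, 0.0292] [-0.0034, 0.0002, 0.0039] 0.0655
293 [0.0028, 0.0031, 0.0032] [-0.0051, 0.0002, 0.0054] 0.0338
299 [-0.0005, -0.0006, 0.0001] [-0.0052, 0.0002, 0.0055] 0.0334
305 [-0.0033, -0.0026, -0.0034] [-0.0052, 0.0002, 0.0055] 0.0352
311 [-0.0091, -0.0054, -0.0097] [-0.0054, 0.0002, 0.0058] 0.0361
317 [-0.1931, -0.1932, -0.1923] [-0.0166, -0.0003, 0.016] -0.1727
323 [0.0232, 0.0242, 0.0237] [-0.0032, 0.0003, 0.0037] 0.0765
329 [0.0266, 0.0269, 0.0263] [-0.0029, 0.0003, 0.0034] 0.0819sed: couldn't edit /dev/null: not a regular file
```

View pics/s7.png

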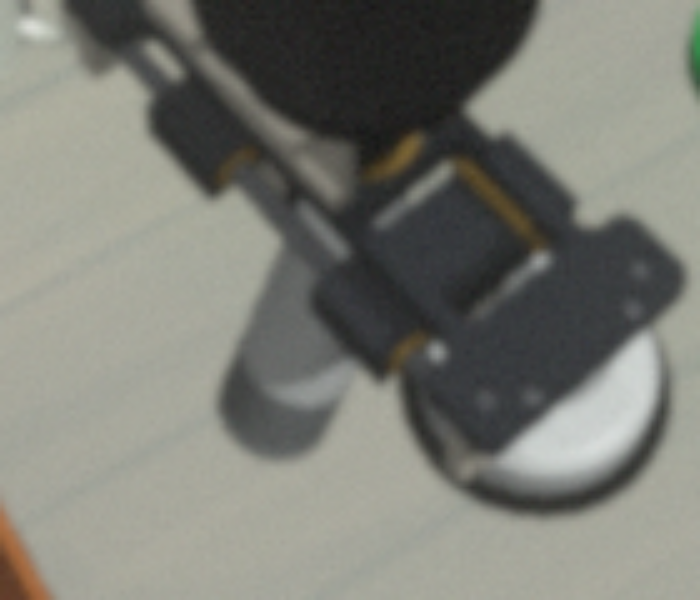

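The wrist and scene fits agree: cartridge tilt 20.3°, axis offset -6 mm, mouth at (-35.7, 0, -80.5 mm) from the TCP in tool x, y, up. The seat is at (0.560,0.103,0.059) with yaw 9°. Next is the pre-insertion point, 45 mm off the seat on the nipple axis.

```bash
python3 -c "
from h import *
delta(.5067,.0950,.1806,-171)"
```

```text
t 16.025 tcp [0.67   0.1053 0.2481] rot [ 1.7998e+02  5.0000e-02 -1.7103e+02] F [ 0.2  -0.22 -3.92] M [0.038 0.058 0.041] w 0.0385
delta tool [0.1629 0.0152 0.0674]
roll -0.0006
```

Call:
step_arm(
  motion=[
    [0.02,0.045,0.005,0.01,0],
    [0.02,0.09,0.01,0.02,0],
    [0.02,0.135,0.015,0.03,0],
    [0.02,0.163,0.0152,0.05,0],
    [0.02,0.163,0.0152,0.06,0],
  ],
)

```text
time_s: 16.65
tcp_pos: [0.5047, 0.0946, 0.1876]
eef_rot: [180.0, 0.0, -171.0]
contact_force: [1.0, -0.0, -4.1]
gripper_width: 0.0388
```

Call:
step_arm(
  motion=[
    [0.02,0,0,0.004,0],
    [0.02,0,0,0.006,0],
    [0.02,0,0,0.006,0],
  ],
)

```text
time_s: 17.02
tcp_pos: [0.5075, 0.0953, 0.1815]
eef_rot: [-180.0, 0.0, -171.0]
contact_force: [0.1, 0.4, -4.2]
gripper_width: 0.0391
```

```bash
python3 - <<'E' 2>/dev/null
from fitc import *
s=st(); delta(.5067,.0950,.1806,-171); c=capture('scene'); np.savez('s8.npz',**c); x=fitcart(c,s['tcp_pos'],-171.02)
im=c['image'][:,:,::-1]; cv2.imwrite('pics/s8.png',cv2.resize(im[200:330,230:380],None,fx=5,fy=5,interpolation=cv2.INTER_CUBIC)[:600])
E
```

```text
t 17.025 tcp [0.5075 0.0953 0.1815] rot [-179.99    0.   -171.04] F [ 0.1   0.36 -4.17] M [0.011 0.015 0.017] w 0.0391
t 17.025 tcp [0.5075 0.0953 0.1815] rot [-179.99    0.   -171.04] F [ 0.1   0.36 -4.17] M [0.011 0.015 0.017] w 0.0391
delta tool [ 0.0008 -0.0002  0.0009]
roll -0.0006
pts 468 tilt 21.08 side 0.07 off [-0.006  -0.0013] s pctl [-0.1182 -0.1164 -0.1145 -0.1123] res 0.0007
```

View pics/s8.png

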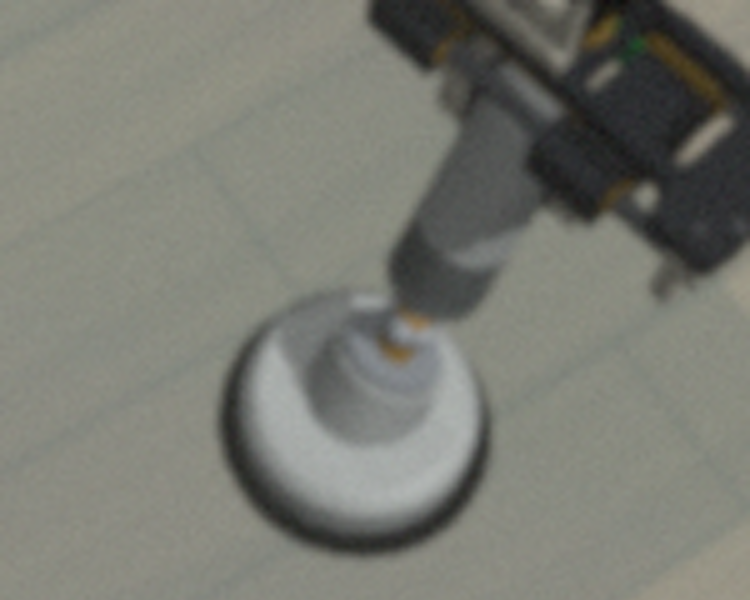

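In the crop the coupler, at (440,280), lines up with the nipple at (405,330). I'll advance along the nipple axis and watch the force.

Call:
step_arm(
  motion=[
    [0.02,-0.002,0,0.0046,0],
    [0.02,-0.0041,0,0.0091,0],
    [0.02,-0.0061,0,0.0137,0],
    [0.02,-0.0061,0,0.0137,0],
  ],
  newtons=40,
)

```text
time_s: 17.58
tcp_pos: [0.5128, 0.096, 0.1672]
eef_rot: [-180.0, -0.1, -171.0]
contact_force: [0.0, -0.9, -4.8]
gripper_width: 0.0389
```

```bash
python3 - <<'E' 2>/dev/null
from fitc import *
s=st(); c=capture('scene'); st()
im=c['image'][:,:,::-1]; cv2.imwrite('pics/s9.png',cv2.resize(im[200:330,230:380],None,fx=5,fy=5,interpolation=cv2.INTER_CUBIC)[:600])
E
```

```text
t 17.575 tcp [0.5128 0.096  0.1672] rot [-1.7998e+02 -6.0000e-02 -1.7102e+02] F [ 0.01 -0.9  -4.81] M [ 0.006  0.076 -0.034] w 0.0389
t 17.625 tcp [0.5129 0.0961 0.1675] rot [-1.7998e+02 -3.0000e-02 -1.7102e+02] F [ 0.38 -0.04 -4.43] M [-0.009  0.081  0.049] w 0.0387
```

View pics/s9.png

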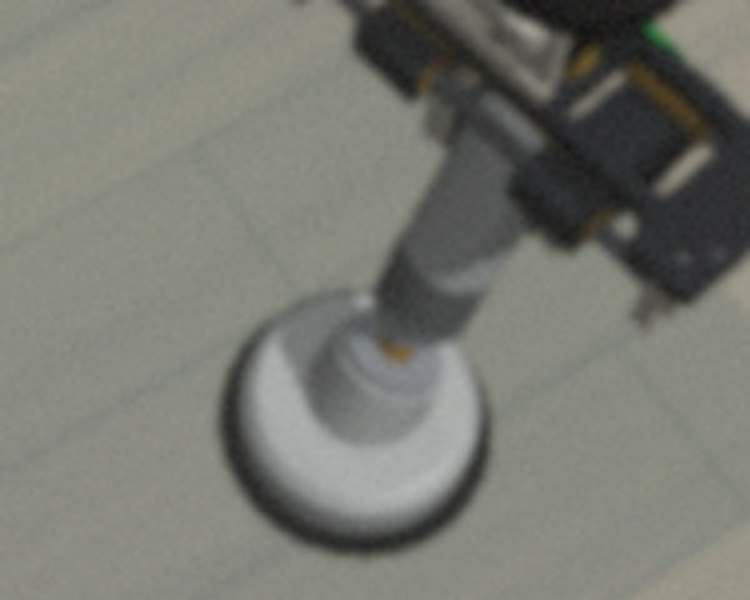

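The pin has entered the mouth without contact. I'll go on in small steps.

Call:
step_arm(
  motion=[
    [0.02,-0.0015,0,0.0035,0],
    [0.02,-0.003,0,0.007,0],
    [0.02,-0.004,0,0.009,0],
    [0.02,-0.004,0,0.009,0],
  ],
)

```text
time_s: 18.12
tcp_pos: [0.516, 0.0965, 0.1584]
eef_rot: [-180.0, -0.1, -171.0]
contact_force: [-4.1, -0.8, -2.2]
gripper_width: 0.0387
```

```bash
python3 - <<'E' 2>/dev/null
from fitc import *
s=st(); c=capture('scene'); st()
im=c['image'][:,:,::-1]; cv2.imwrite('pics/s10.png',cv2.resize(im[200:330,230:380],None,fx=5,fy=5,interpolation=cv2.INTER_CUBIC)[:600])
E
```

```text
t 18.125 tcp [0.516  0.0965 0.1584] rot [-1.7998e+02 -1.1000e-01 -1.7103e+02] F [-4.05 -0.82 -2.22] M [0.03  1.825 0.002] w 0.0387
t 18.175 tcp [0.5161 0.0965 0.1585] rot [-1.7999e+02 -9.0000e-02 -1.7103e+02] F [-3.44 -0.46 -1.02] M [0.003 1.876 0.046] w 0.039
```

View pics/s10.png

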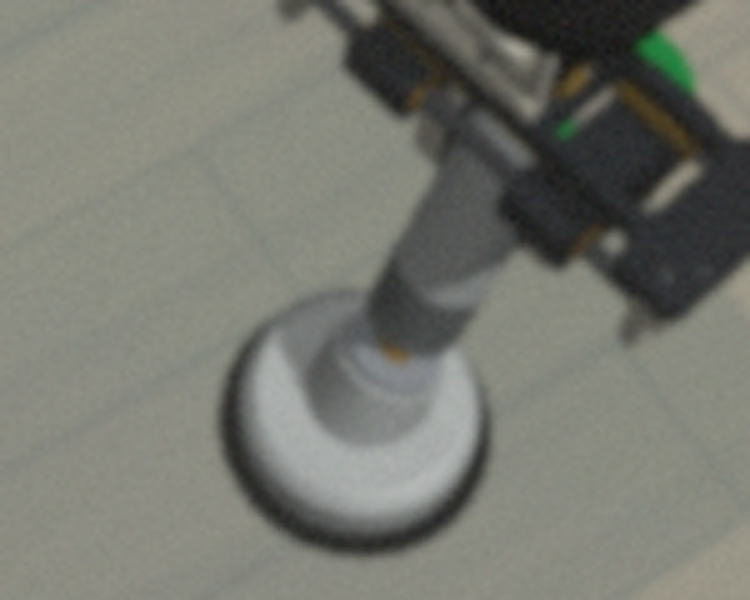

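Light side contact: the force pushes towards the robot. I'll shift +x by 2 mm and see if it relaxes.

Call:
step_arm(
  motion=[
    [0.02,0.001,0,0,0],
    [0.02,0.002,0,0,0],
    [0.02,0.002,0,0,0],
  ],
)

```text
time_s: 18.55
tcp_pos: [0.5153, 0.0966, 0.1589]
eef_rot: [180.0, 0.1, -171.0]
contact_force: [-0.2, 0.3, -3.7]
gripper_width: 0.0392
```

Call:
step_arm(
  motion=[
    [0.02,-0.0008,0,0.0018,0],
    [0.02,-0.0016,0,0.0036,0],
    [0.02,-0.0016,0,0.0036,0],
  ],
)

```text
time_s: 18.92
tcp_pos: [0.5163, 0.0966, 0.1555]
eef_rot: [-180.0, -0.0, -171.0]
contact_force: [-4.2, -0.1, 2.2]
gripper_width: 0.0388
```

```bash
python3 - <<'E' 2>/dev/null
from fitc import *
s=st(); c=capture('scene'); st()
E
```

```text
t 18.925 tcp [0.5163 0.0966 0.1555] rot [-1.8000e+02 -1.0000e-02 -1.7102e+02] F [-4.22 -0.06  2.18] M [-0.168  1.834  0.02 ] w 0.0388
t 18.975 tcp [0.5163 0.0966 0.1554] rot [-1.8000e+02 -1.0000e-02 -1.7102e+02] F [-4.57 -0.49  2.9 ] M [-0.132  1.915  0.02 ] w 0.0389
```

Estimated height is about 18 mm off the seat and the force is mostly axial (7 N up, 4 N back), so the balls are taking load. I'll push on.

Call:
step_arm(
  motion=[
    [0.02,-0.0004,0,0.0018,0],
    [0.02,-0.001,0,0.0036,0],
    [0.02,-0.001,0,0.0036,0],
  ],
)

```text
time_s: 19.35
tcp_pos: [0.5175, 0.0969, 0.151]
eef_rot: [180.0, -0.0, -171.0]
contact_force: [-0.8, -0.6, -3.5]
gripper_width: 0.0391
```

```bash
python3 - <<'E' 2>/dev/null
from fitc import *
s=st(); c=capture('scene'); st(); fitcart(c,s['tcp_pos'],-171.02)
im=c['image'][:,:,::-1]; cv2.imwrite('pics/s11.png',cv2.resize(im[200:330,230:380],None,fx=5,fy=5,interpolation=cv2.INTER_CUBIC)[:600])
E
```

```text
t 19.35 tcp [0.5175 0.0969 0.151 ] rot [ 1.8000e+02 -1.0000e-02 -1.7102e+02] F [-0.8  -0.58 -3.47] M [-0.14   0.53  -0.006] w 0.0391
t 19.4 tcp [0.5175 0.0969 0.151 ] rot [ 1.8000e+02 -1.0000e-02 -1.7103e+02] F [-0.85 -0.73 -5.64] M [-0.157  0.359 -0.047] w 0.039
pts 431 tilt 20.7 side 0.35 off [-0.0061 -0.0012] s pctl [-0.1038 -0.1025 -0.1022 -0.1007] res 0.0006
```

View pics/s11.png

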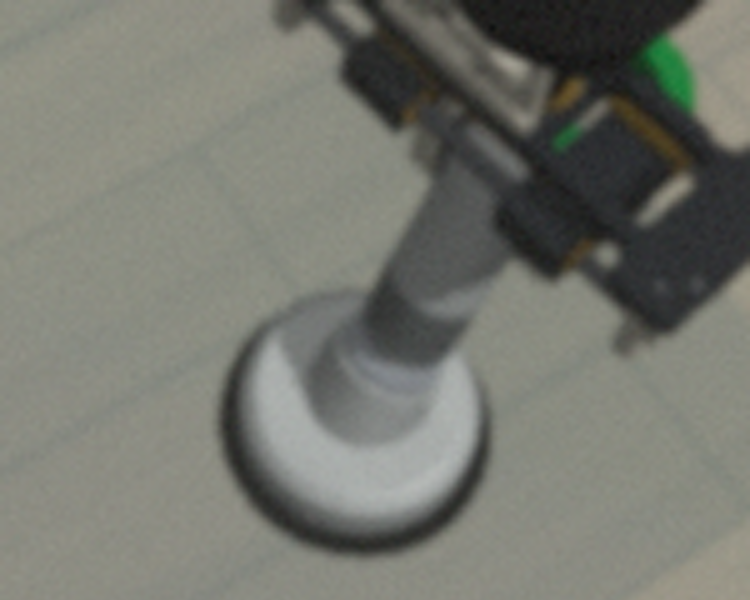

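Call:
step_arm(
  motion=[
    [0.02,-0.0006,0,0.002,0],
    [0.02,-0.0012,0,0.004,0],
    [0.02,-0.0018,0,0.006,0],
    [0.02,-0.0018,0,0.006,0],
  ],
)

```text
time_s: 19.9
tcp_pos: [0.5194, 0.0973, 0.1448]
eef_rot: [180.0, -0.0, -171.0]
contact_force: [2.8, 0.1, -12.4]
gripper_width: 0.0387
```

```bash
python3 - <<'E' 2>/dev/null
from fitc import *
s=st(); c=capture('scene'); st(); fitcart(c,s['tcp_pos'],-171.02)
im=c['image'][:,:,::-1]; cv2.imwrite('pics/s12.png',cv2.resize(im[200:330,230:380],None,fx=5,fy=5,interpolation=cv2.INTER_CUBIC)[:600])
E
```

```text
t 19.9 tcp [0.5194 0.0973 0.1448] rot [ 1.7999e+02 -1.0000e-02 -1.7103e+02] F [  2.82   0.06 -12.41] M [-0.092 -1.009  0.03 ] w 0.0387
t 19.95 tcp [0.5194 0.0972 0.1449] rot [ 1.7999e+02 -1.0000e-02 -1.7103e+02] F [  3.     0.07 -12.74] M [-1.000e-03 -1.056e+00 -6.000e-03] w 0.0389
pts 421 tilt 20.69 side 0.01 off [-0.0062 -0.0014] s pctl [-0.098  -0.0971 -0.0961 -0.0948] res 0.0006
```

View pics/s12.png

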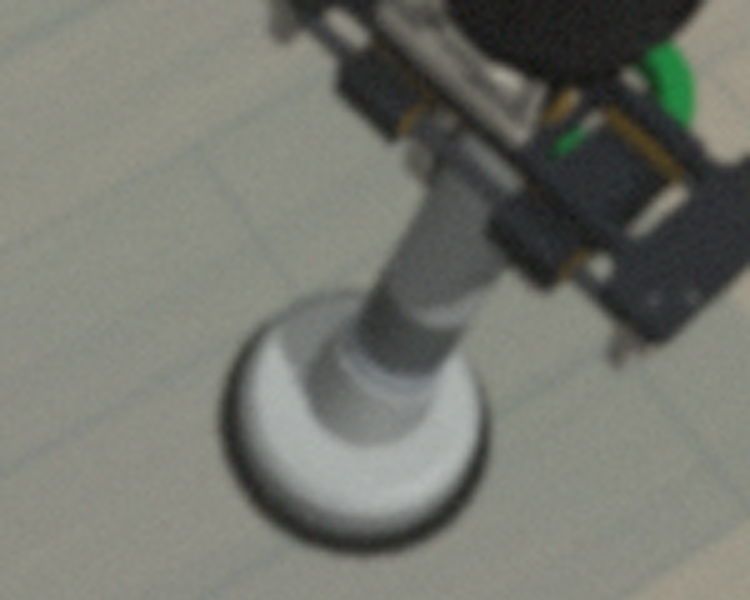

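The force now pulls the tool down by 8 N, so the balls are drawing it on. I'll continue to home.

Call:
step_arm(
  motion=[
    [0.02,-0.0008,0,0.002,0],
    [0.02,-0.0014,0,0.004,0],
    [0.02,-0.002,0,0.006,0],
    [0.02,-0.002,0,0.006,0],
  ],
)

```text
time_s: 20.45
tcp_pos: [0.5214, 0.0975, 0.1404]
eef_rot: [-180.0, 0.0, -171.0]
contact_force: [-5.3, -0.9, 5.2]
gripper_width: 0.0387
```

```bash
python3 - <<'E' 2>/dev/null
from fitc import *
s=st(); c=capture('scene'); st(); fitcart(c,s['tcp_pos'],-171.02)
im=c['image'][:,:,::-1]; cv2.imwrite('pics/s13.png',cv2.resize(im[200:330,230:380],None,fx=5,fy=5,interpolation=cv2.INTER_CUBIC)[:600])
E
```

```text
t 20.45 tcp [0.5214 0.0975 0.1404] rot [-1.80e+02  5.00e-02 -1.71e+02] F [-5.28 -0.93  5.16] M [-0.268  1.659  0.004] w 0.0387
t 20.5 tcp [0.5214 0.0974 0.1404] rot [-1.80e+02  5.00e-02 -1.71e+02] F [-4.32 -0.22  5.11] M [-0.284  1.646 -0.017] w 0.0387
pts 419 tilt 20.59 side 0.23 off [-0.0063 -0.0013] s pctl [-0.0928 -0.092  -0.0916 -0.0897] res 0.0006
```

View pics/s13.png

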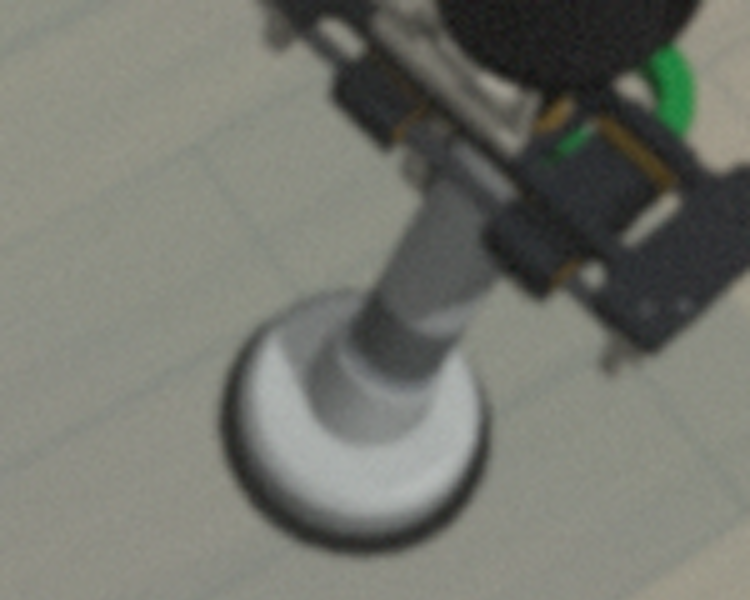

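Now about 2 mm from the seat with the spring pushing back (about 10 N along the axis). I'll ease the grip so it can pivot square, and press while moving +x.

Call:
step_arm(
  motion=[
    [0.02,0.0005,0,0.0008,0],
    [0.02,0.0015,0,0.0016,0],
    [0.02,0.0025,0,0.002,0],
    [0.02,0.003,0,0.0025,0],
    [0.02,0.003,0,0.0025,0],
  ],
  newtons=25,
)

```text
time_s: 21.12
tcp_pos: [0.5197, 0.0972, 0.1391]
eef_rot: [180.0, 0.2, -171.0]
contact_force: [-4.1, -1.1, 11.7]
gripper_width: 0.0384
```

```bash
cat > look.py <<'E'
from fitc import *
import sys
s=st(); c=capture('scene'); st(); fitcart(c,s['tcp_pos'],-171.02)
im=c['image'][:,:,::-1]; cv2.imwrite(f'pics/{sys.argv[1]}.png',cv2.resize(im[200:330,230:380],None,fx=5,fy=5,interpolation=cv2.INTER_CUBIC)[:600])
E
python3 look.py s14
```

```text
t 21.125 tcp [0.5197 0.0972 0.1391] rot [ 179.99    0.22 -170.97] F [-4.12 -1.11 11.68] M [-0.561  1.36  -0.02 ] w 0.0384
t 21.175 tcp [0.5197 0.0973 0.1391] rot [ 179.99    0.22 -170.96] F [-3.95 -1.36 10.92] M [-0.582  1.339 -0.101] w 0.0389
pts 429 tilt 22.31 side 0.31 off [-0.0061 -0.0012] s pctl [-0.0932 -0.0914 -0.091  -0.0897] res 0.0007
```

View pics/s14.png

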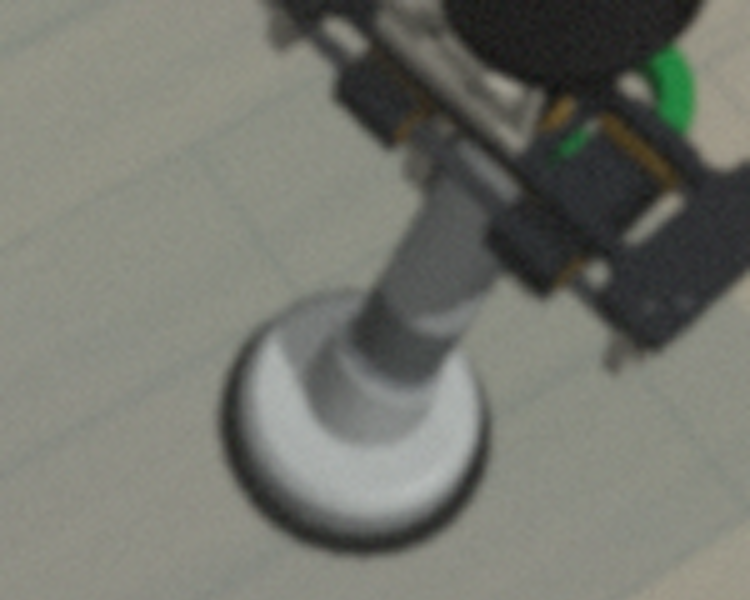

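Call:
step_arm(
  motion=[
    [0.02,0.001,0,0.0004,0],
    [0.02,0.002,0,0.0008,0],
    [0.02,0.0025,0,0.001,0],
    [0.02,0.0025,0,0.001,0],
  ],
)

```text
time_s: 21.68
tcp_pos: [0.5175, 0.097, 0.1378]
eef_rot: [180.0, 0.2, -171.0]
contact_force: [-2.4, -1.4, 7.1]
gripper_width: 0.0386
```

```bash
python3 look.py s15
```

```text
t 21.675 tcp [0.5175 0.097  0.1378] rot [ 179.98    0.24 -170.97] F [-2.36 -1.39  7.07] M [-0.506  0.461 -0.055] w 0.0386
t 21.725 tcp [0.5175 0.097  0.1378] rot [ 179.98    0.24 -170.97] F [-1.57 -0.82  8.39] M [-0.493  0.446 -0.004] w 0.0387
pts 439 tilt 23.24 side 0.09 off [-0.0069 -0.0014] s pctl [-0.1012 -0.0908 -0.09   -0.0892] res 0.0007
```

View pics/s15.png

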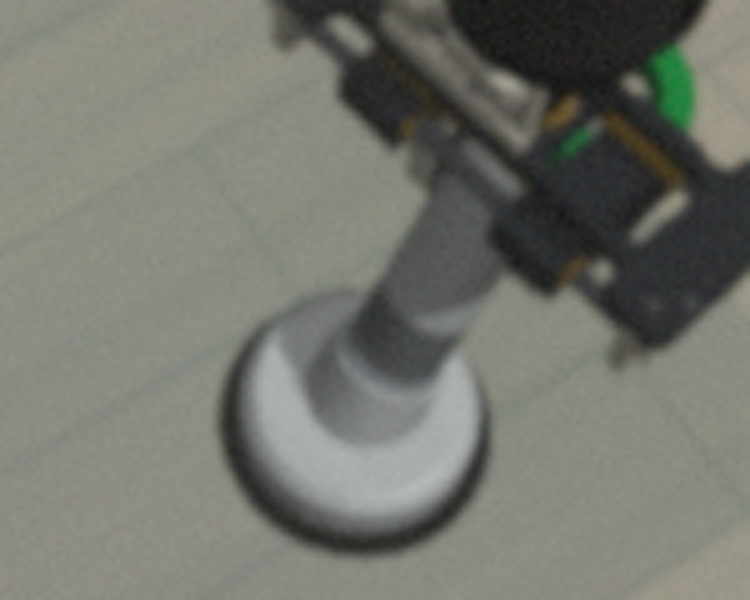

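Tilt 23.2°. I'll firm the grip and press along the axis to test for the hard stop.

Call:
step_arm(
  motion=[
    [0.02,0,0,0,0],
    [0.02,0,0,0,0],
    [0.02,-0.0004,0,0.001,0],
    [0.02,-0.0004,0,0.001,0],
  ],
  newtons=60,
)

```text
time_s: 22.22
tcp_pos: [0.5176, 0.097, 0.1378]
eef_rot: [180.0, 0.2, -171.0]
contact_force: [-8.2, -1.5, 17.8]
gripper_width: 0.0388
```

Call:
step_arm(
  motion=[
    [0.02,-0.0004,0,0.001,0],
    [0.02,-0.0004,0,0.001,0],
  ],
)

```text
time_s: 22.48
tcp_pos: [0.5176, 0.097, 0.1377]
eef_rot: [180.0, 0.2, -170.9]
contact_force: [-13.9, -1.0, 27.4]
gripper_width: 0.0385
```

Call:
step_arm(
  motion=[
    [0.02,-0.0004,0,0.001,0],
    [0.02,-0.0004,0,0.001,0],
  ],
)

```text
time_s: 22.72
tcp_pos: [0.5176, 0.0969, 0.1376]
eef_rot: [180.0, 0.2, -170.9]
contact_force: [-20.0, -0.8, 39.0]
gripper_width: 0.0386
```

```bash
python3 look.py s16; python3 - <<'E'
import cv2,numpy as np
a=cv2.imread('pics/s10.png')[250:450,280:500]; b=cv2.imread('pics/s16.png')[250:450,280:500]
cv2.imwrite('pics/cmp.png',cv2.convertScaleAbs(cv2.resize(np.hstack([a,b]),None,fx=1.8,fy=1.8),alpha=1.5))
E
```

```text
t 22.725 tcp [0.5176 0.0969 0.1376] rot [ 180.      0.21 -170.92] F [-20.05  -0.83  39.03] M [-0.085  6.576  0.09 ] w 0.0386
t 22.775 tcp [0.5176 0.0969 0.1376] rot [ 179.99    0.21 -170.92] F [-20.19   0.3   37.98] M [-0.034  6.578  0.019] w 0.0388
pts 442 tilt 23.47 side 0.13 off [-0.0067 -0.0012] s pctl [-0.0967 -0.0905 -0.09   -0.0893] res 0.0007
```

View pics/cmp.png

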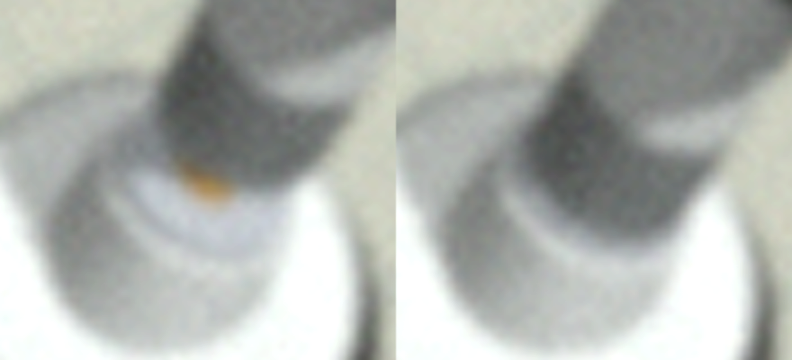

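This is the hard stop: each mm adds 10 N with no travel, the force lies along the nipple axis, and the coupler sits flush on the seat rim (right half, around (610,240)). I'll ease the push to about 25 N and make a final check.

Call:
step_arm(
  motion=[
    [0.02,0.0007,0,-0.0017,0],
    [0.02,0.0007,0,-0.0017,0],
    [0.02,0.0007,0,-0.0017,0],
  ],
)

```text
time_s: 23.15
tcp_pos: [0.5175, 0.097, 0.1377]
eef_rot: [180.0, 0.2, -170.9]
contact_force: [-8.9, -1.0, 20.5]
gripper_width: 0.0385
```

```bash
python3 look.py s17; python3 - <<'E'
from h import *
c=capture('scene'); cv2.imwrite('pics/fin.png',c['image'][:,:,::-1]); w=capture('wrist'); cv2.imwrite('pics/finw.png',w['image'][:,:,::-1])
for l in ['mug','grip_ring','salve_jar','cartridge_p_mouth','cartridge_p_mid']:
    for n in ['scene','wrist']: print(n,l,[(round(d['p'],2),[round(float(v),4) for v in d['location']]) for d in spotter.tip_of(n,l)])
cv2.imwrite('pics/finc.png',np.vstack([c['image'][:,:,::-1],w['image'][:,:,::-1]])[::1,::1][:,:,:] if 0 else cv2.resize(np.hstack([c['image'],w['image']])[:,:,::-1],(800,300)))
d=cloud(c).reshape(-1,3); g=(.537,-.155); m=(np.hypot(d[:,0]-g[0],d[:,1]-g[1])<.034)
from scipy.optimize import least_squares
for lo,hi in ((.015,.05),(.07,.105)):
    q=d[m&(d[:,2]>lo)&(d[:,2]<hi)]; print('empty',lo,len(q),least_squares(lambda x:np.hypot(q[:,0]-x[0],q[:,1]-x[1])-.02,g,loss='soft_l1',f_scale=.002).x.round(4))
E
```

```text
t 23.15 tcp [0.5175 0.097  0.1377] rot [ 179.99    0.23 -170.95] F [-8.93 -0.96 20.49] M [-0.3    3.031  0.036] w 0.0385
t 23.2 tcp [0.5175 0.097  0.1377] rot [ 179.99    0.23 -170.95] F [-10.38  -0.38  20.77] M [-0.283  3.007 -0.006] w 0.0388
pts 437 tilt 23.24 side 0.28 off [-0.007  -0.0012] s pctl [-0.0966 -0.0908 -0.0903 -0.0895] res 0.0007
scene mug [(0.71, [0.7078, -0.1894, -0.0002])]
wrist mug []
scene grip_ring [(0.72, [0.3867, 0.0339, 0.0002]), (0.26, [0.5757, 0.1063, 0.0003])]
wrist grip_ring []
scene salve_jar [(0.62, [0.5868, -0.4315, 0.0008]), (0.26, [0.7077, -0.1903, -0.0009])]
wrist salve_jar []
scene cartridge_p_mouth [(0.91, [0.5383, -0.151, 0.0027])]
wrist cartridge_p_mouth [(0.74, [0.5355, -0.1565, -0.0])]
scene cartridge_p_mid [(0.92, [0.5353, -0.1575, 0.0544]), (0.48, [0.5763, 0.1044, 0.0033])]
wrist cartridge_p_mid [(0.74, [0.538, -0.1549, 0.0649])]
empty 0.015 132 [ 0.536 -0.156]
empty 0.07 146 [ 0.536  -0.1561]
```

View pics/finc.png

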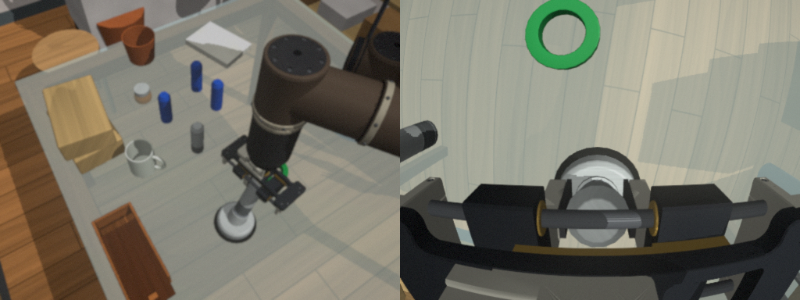

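The empty cartridge stands exactly upright at left-panel (197,138), the mug, ring and jar have not moved, and B is held home on the nipple. I'm handing in.

```bash
python3 -c "
from h import *
print(workorder.close_job()); st()"
```

```text
the job is handed in; nothing more can be done
None
the job is handed in; nothing more can be done
```

The full cartridge is pressed home on the nipple and the gripper is still holding it there. I handed the job in at about 23.5 s, and no verdict was reported.

**Which one is full:** I lifted both. The first read about 1.7 N, so it is the empty one, and I stood it back at (0.536, -0.156). The second read about 4.4 N, so it is the full one.

**Fitting it:** I tipped the full cartridge to about 20.5° in the pads against the table, then slid it down the nipple axis. The balls took load and then drew it on. I pivoted it nearer square and pressed it against the seat.

**Last checks:**
- **Fully home:** pressing about 1 mm more added 10 N with no travel, and the force lay along the nipple axis. I eased the push to about 27 N and kept a 60 N grip command.
- **Tilt:** 23.2° against the nipple's 24°.
- **Empty cartridge:** upright and untouched. Its axis is at the same spot, to 0.1 mm, low and high on the body.
- **Mug, ring and jar:** within about 5 mm of their first readings, which is the detector's own error.

**Disagreements:** my camera-based position for the mouth came out about 1.5 mm above the seat and 2.6 mm off its axis. That is within the limits and the calibration error, but it is less clear-cut than the force check. I had no direct reading of the valve pin; I judged it from the hard stop and the coupler sitting flush on the seat.

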